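# Load the locked sample loader

## Robot

A 7-joint arm with a two-finger parallel gripper is mounted at the origin on the work surface. World frame = base frame: x ahead of the robot, y to its left, z up, the work surface at z = 0. Lengths are in m, angles in degrees, forces in N, time in s.
With the tool pointing down it reaches from about 0.4 to 0.925 m from the base axis. Payload 4.1 kg.
Tool frame: the origin (TCP) lies midway between the tips of the shut fingers; the grasp point (between the pads) lies 19 mm behind it (env.grasp_offset is the z of the grasp point in the tool frame, in m); z points along the fingers, y is the line along which they close (so a half turn about z gives the same grasp; the last joint's range is limited). The gripper opens to 85 mm and grips with 20 to 120 N. Pads are 22 mm wide; open, the fingers measure 114 mm over their backs; the gripper's body (76 mm by 85 mm) begins 54 mm behind the grasp point. The pads swing forward as they close: fully open they stand 13 mm farther back than shut.
Start: joints at [65.776, 22.827, 2.584, 88.041, -1.071, 69.15, -2.905], TCP at [0.207, -0.616, 0.231] pointing down, gripper open.
Joint ranges: [-161.44, 161.44], [-28.35, 127.94], [-78.24, 83.42], [0, 140.83], [-78.03, 258.03], [13.02, 114.36], [-168.23, 168.23]. Speed limits (degrees/s): [147.25, 147.25, 180, 180, 180, 180, 180].

## Interface

Orientations are given as a 3x3 rotation matrix whose columns are the frame's x, y, z axes.
In Python, from rig import env, optics gives the robot as it stands.
- The arm moves only by the tool apply_moves, never from a script. Its argument "deltas" is a list that holds one entry, the list of rows, each a list of 7 numbers: the turn, a rotation vector about the tool's x, y, z each as a share of 90 degrees, from -1 to 1, then the shift along the tool's x, y, z each as a share of 0.4 m, from -1 to 1, then the closure, from 0 (fully open) to 1 (shut). In form: [[[ax, ay, az, dx, dy, dz, gripper], ...]]. A call has exactly 10 rows; each row is the pose to reach, as a shift and turn from the pose commanded when the call began, along the tool's axes at that moment; what a row does not reach only later rows make up. A row lasts 1/12 s, in which the tool goes at most 41.7 mm and 7.16 degrees, less where a joint would pass 70% of its speed; a pose out of reach is approached as far as the arm can. A call with a number of a shift or a turn outside -1 to 1 is refused whole. A call with a gripper value outside its range is refused whole. The fingers move at their own pace and stop on an object; the grip force is fixed at half the most. Time passes only in rows, so rows that repeat a pose let the fingers close, or fill a call up. It gives the time, the measured TCP pose, the force, the opening and the grip force at its end, in the units of the state.
- env.state(): the state, without advancing time (a new reading comes with each control period).
- optics.get_image(name): name is "scene" or "top"; returns the picture (420x560x3 uint8, red, green, blue); there is no depth.
- optics.camera_info(name): a dict with "K" (3x3 intrinsics, pixels), "R" (3x3) and "t" (3): a world point X has camera coordinates R X + t. Camera axes: x right, y down, z forward; pixel columns grow to the right and rows downward; lengths in m; the calibration is good to about 2 mm. A picture is of the moment at which its call begins. camera_info takes no time and is no camera call.
- env.hand_in(): hands the job in; it is judged then, once.
The state is a dict: "clock": time; "joints": joint angles; "joint_velocities": joint speeds; "tau": joint torques, N m; "ee_pos": TCP position; "tcp_rot": TCP orientation; "force": force on the tool from outside, world axes, zero at the start; "torque": the same for the moment, N m; "opening": opening from 0.0 (shut) to 1.0 (fully open); "grasp_force": force on a finger pad.
Only numpy, scipy, OpenCV 4.12 (cv2) and the standard library are available. Lean on these libraries where they do the work, as an engineer would, in place of code of your own. Each camera call takes 0.05 s, during which the arm holds its last target. There are 200 camera calls.

## Task

The loader's tray is locked home by the red-headed pin: draw the pin out of its bore and park it upright in the bracket's side notch, well inside it, hanging by its collar, and then pull the tray fully out from under the hood. Stack every blue sample case from the bench squarely into one column on the tray's yellow outline, each lying flat, either face up, long sides along the tray, and only then push the tray fully home with the column on it, all released and the pin still parked. Leave the white tub, the beaker and the jar where they are.

Things in the scene. Friction and masses are not known exactly. Their poses are not given: they have to be found in the camera images.
- loader: Fixed beige sample loader; place and yaw vary. Origin on the bench under the outline's middle when the tray is home; z up, +y the way the tray slides out, x across (at yaw 0, -x faces the robot). Offsets below are mm in this frame. Hood: see hood_mouth. Behind it a housing x +-120, y -75 to -270, 250 high. Bed x +-45, 20 high, to y 180. Pin bracket on the -x side: see bore and notch.
- bore (a point): Mouth of the round bore (14 mm wide) in the aluminium bracket's flat plate, at (-85, 125, 70) of the loader. Plate: top z 70, 12 thick, x -145 to -60, y 100 to 150, on two legs at its -x end. The pin starts here: its shank passes down through the plate and a hole in a steel ear of the tray (x to -100, z 22 to 40), and so locks the tray.
- notch (a point): Place of the parked pin, in the bracket's side notch at the plate's top, at (-119, 125, 70) of the loader, axes as the loader. The notch is a slot right through the plate, 18 mm wide, yellow edges, running along x: open at the plate's -x edge (x -145), closed end at x -110. The shank hangs free below it.
- hood_mouth (a point): Middle of the lower edge of the hood roof at its mouth, at (0, 60, 222) of the loader. The hood is a tunnel over the tray's home place, open only here towards +y: y -75 to 60, inner x +-50, outer x +-58, roof underside z 222, top z 250.
- pin: Loose lock pin, upright, 0.12 kg: steel shank 12 mm thick, 55 mm long (last 6 mm tapered), steel collar 34 mm wide and 6 high, red round head 24 mm wide and 44 high. Origin at the centre of the collar's underside, z up: tip at -55 mm, head +6 to +50 mm. In bore or notch the collar rests on the plate. Raised 57 mm it is clear of the plate.
- tray (a joint): Slide of the white tray, m: 0 home under the hood (end stop), 0.20 fully out (end stop) along loader +y. Friction about 2 N, damping 8 N s/m; stays where it is left. Locked at 0 (about 2 mm play) while the pin is in the bore.
- stack_spot (a point): Middle of the yellow outline (76 x 112 mm, long along y) on the tray's top, where the column stands; axes as the loader, moves with the tray: at (0, 0, 40) of the loader when home, (0, 200, 40) when out. The tray is 80 mm wide in x and reaches from 60 mm on the hood side of this point to 175 mm on the other.
- tray_handle (a point): Middle of the top of the tray's upright orange handle fin: 14 mm thick in loader x, 36 mm long in loader y, 55 mm high (z 40 to 95); 150 mm from stack_spot towards +y. Can be pinched from above across x.
- case1: Closed sample case, loose, or absent (then None always): blue box with a white lid and a paper label on top, 68 (its x) x 104 (its y) x 36 mm (its z), about 0.20 kg. Origin at the centre of its underside, z up. Stands on the bench to the robot's left at the start. The cases are alike and may be stacked in any order, either way round and either face up.
- case2: Closed sample case, loose, or absent (then None always): blue box with a white lid and a paper label on top, 68 (its x) x 104 (its y) x 36 mm (its z), about 0.20 kg. Origin at the centre of its underside, z up. Stands on the bench to the robot's left at the start. The cases are alike and may be stacked in any order, either way round and either face up.
- case3: Closed sample case, loose, or absent (then None always): blue box with a white lid and a paper label on top, 68 (its x) x 104 (its y) x 36 mm (its z), about 0.20 kg. Origin at the centre of its underside, z up. Stands on the bench to the robot's left at the start. The cases are alike and may be stacked in any order, either way round and either face up.
- case4: Closed sample case, loose, or absent (then None always): blue box with a white lid and a paper label on top, 68 (its x) x 104 (its y) x 36 mm (its z), about 0.20 kg. Origin at the centre of its underside, z up. Stands on the bench to the robot's left at the start. The cases are alike and may be stacked in any order, either way round and either face up.
- tub: Bystander: low white tub with a blue lid, 60 mm wide, 55 mm high; origin under its centre. Leave alone.
- beaker: Bystander: glass beaker, 60 mm wide, 55 mm high; origin under its centre. Leave alone.
- amber_jar: Bystander: amber jar with a black cap, 60 mm wide, 62 mm high; origin under its centre. Leave alone.
Mind the look-alikes: they are no part of the job. What is shaped like the case2 but black is not meant. There is more than one size of the pin; the job needs the smaller.

How it is judged:
By the outcome, as a careful person would: the job done as asked, in the order asked, and still so for the second after the job is handed in, with the robot touching nothing.
Of case1, case2, case3, case4 only 2 to 4 are there at a start; the rules pass over those that are not, and their reading is None.
At some moment in a run one of case1, case2, case3, case4 may be knocked a few centimetres aside while the robot is not near it.
It also fails if it takes over 210 s, if anything falls off the work surface, if the arm or the gripper's body presses on something with over 40 N, if the wrist force passes 120 N, or if a joint passes its speed limit or range.

## Working session

There is one attempt and no reset: what is moved stays moved. The work goes in short steps, Python scripts to look and compute and a tool call to move; the robot and the scene stay as the last step left them, time stands still between calls to the robot, and variables do not carry over. Pictures are saved under pics/ and viewed, at most 14 in all, crops included, and the job is handed in when it is done.

Besides the shell and the picture viewer there is one more tool, called after ">>>" as name(argument=value, ...), one argument or row to a line, values as JSON. apply_moves: Moves the arm, as the interface text tells. Shift numbers are shares of 0.4 m and turn numbers shares of 90 degrees, none past 1 either way. Its arguments: {"type":"object","properties":{"deltas":{"type":"array","items":{"type":"array","items":{"type":"array","items":{"type":"number"}}}}},"required":["deltas"]}

```bash
ls; mkdir -p pics; python3 - <<'E'
from rig import env, optics
import cv2
for n in("scene","top"):
    cv2.imwrite(f"pics/{n}0.png",optics.get_image(n)[:,:,::-1])
    i=optics.camera_info(n); print(n,i)
print(env.state(), env.grasp_offset)
E
```

```text
pics
scene {'K': array([[454.66295675,   0.        , 285.00271311],
       [  0.        , 454.66295675, 210.63173646],
       [  0.        ,   0.        ,   1.        ]]), 'R': array([[ 0.99463365, -0.10314399, -0.00807582],
       [-0.09347969, -0.86249834, -0.49735114],
       [ 0.0443334 ,  0.49543711, -0.86751174]]), 't': array([-0.58236688,  0.14199943,  1.10259948])}
top {'K': array([[384.99661325,   0.        , 278.90984917],
       [  0.        , 384.99661325, 211.95272078],
       [  0.        ,   0.        ,   1.        ]]), 'R': array([[ 0.02034627, -0.99979235, -0.0011332 ],
       [-0.99390265, -0.02010353, -0.10841299],
       [ 0.1083677 ,  0.00333209, -0.9941053 ]]), 't': array([-0.0048286 ,  0.60001354,  1.0515354 ])}
{'clock': 0.1, 'joints': array([65.77620016, 22.86775855,  2.58088499, 88.10548195, -1.07212988,
       69.15079119, -2.90496495]), 'joint_velocities': array([-0.12614831, -0.1671596 ,  0.13433775, -0.14851166, -0.03510104,
       -0.02823149,  0.03678355]), 'tau': array([ 3.66995126e-03, -4.76255286e+01,  1.36981521e+00, -2.54947776e+01,
        1.18514698e-02,  5.11112084e-03,  2.81894376e-05]), 'ee_pos': array([ 0.20664669, -0.61568542,  0.2303781 ]), 'tcp_rot': array([[ 9.48006448e-01,  3.18250434e-01, -6.60517011e-04],
       [ 3.18251099e-01, -9.48005082e-01,  1.61304968e-03],
       [-1.12819721e-04, -1.73939177e-03, -9.99998481e-01]]), 'force': array([-0.48269803,  0.35837929, -0.26119346]), 'torque': array([ 0.04585998,  0.04978363, -0.01510676]), 'grasp_force': 0.0, 'opening': 0.9981205316559958} -0.0187
```

View pics/scene0.png

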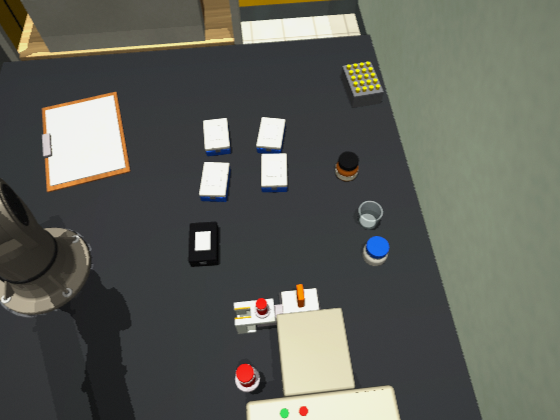

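View pics/top0.png

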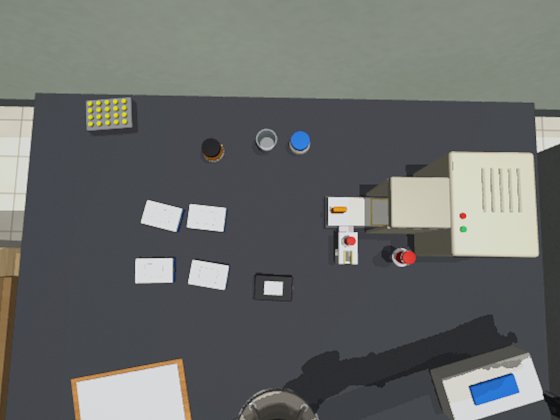

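The scene view shows four white-lidded cases at (217,136), (271,134), (215,181) and (274,172). The black look-alike is at (203,243). There are two red-headed objects: (262,306) in the bracket and (246,376) standing free. In the top view those are (350,241) and (405,257). By the description, the pin is the smaller one in the bracket, and I'll check that with a crop.

```bash
cat > h.py <<'E'
import numpy as np, cv2
from rig import env, optics
I={n:optics.camera_info(n) for n in("scene","top")}
def ray(n,p):
    i=I[n]; d=i["R"].T@np.linalg.solve(i["K"],[p[0],p[1],1.]); return -i["R"].T@i["t"], d/np.linalg.norm(d)
def onz(n,p,z):
    o,d=ray(n,p); return o+d*(z-o[2])/d[2]
def tri(ps,pt):
    a,u=ray("scene",ps); b,v=ray("top",pt)
    s=np.linalg.lstsq(np.c_[u,-v],b-a,rcond=None)[0]
    P,Q=a+u*s[0],b+v*s[1]; return (P+Q)/2, np.linalg.norm(P-Q)
def proj(n,X):
    i=I[n]; c=i["K"]@(i["R"]@np.asarray(X)+i["t"]); return c[:2]/c[2]
def hsv(im): return cv2.cvtColor(im,cv2.COLOR_RGB2HSV).astype(int)
def mask(im,c):
    H,S,V=np.moveaxis(hsv(im),2,0)
    m={"red":((H<6)|(H>174))&(S>180)&(V>110),"orange":(H>=8)&(H<18)&(S>200)&(V>150),
       "white":(S<40)&(V>170),"blue":(H>105)&(H<130)&(S>150)&(V>60),"yellow":(H>=19)&(H<32)&(S>150)&(V>120)}[c]
    return m.astype(np.uint8)
def blobs(m,amin=15):
    cs,_=cv2.findContours(m,cv2.RETR_EXTERNAL,cv2.CHAIN_APPROX_NONE)
    return [c for c in cs if cv2.contourArea(c)>=amin]
def grab():
    return {n:optics.get_image(n) for n in("scene","top")}
E
python3 - <<'E'
from h import *
g={n:cv2.imread(f"pics/{n}0.png")[:,:,::-1].copy() for n in("scene","top")}
a=cv2.resize(g["scene"][280:400,225:360],None,fx=4,fy=4,interpolation=cv2.INTER_CUBIC)[:480,:400+0]
b=cv2.resize(g["top"][180:280,315:415],None,fx=4,fy=4,interpolation=cv2.INTER_CUBIC)
c=np.zeros((480,800,3),np.uint8); c[:a.shape[0],:a.shape[1]]=a; c[:400,400:]=b
cv2.imwrite("pics/crop1.png",c[:,:,::-1])
for n in g:
  for col in("red","orange","white","blue","yellow"):
    for k in blobs(mask(g[n],col),8):
      M=cv2.moments(k); r=cv2.minAreaRect(k); print(n,col,np.round([M["m10"]/M["m00"],M["m01"]/M["m00"],M["m00"],*r[1],r[2]],1))
E
```

```text
scene red [303.2 410.8  45.    8.    7.   90. ]
scene red [244.5 372.6 228.5  17.   17.7  45. ]
scene red [260.8 303.1  76.   10.   10.   90. ]
scene orange [299.8 291.6  78.   15.5   6.2  83.7]
scene white [ 329.6  407.3 3266.5   30.   147.    90. ]
scene white [246.1 385.3  96.   24.1  12.7   2.4]
scene white [ 302.3  375.5 1162.    40.    53.9   83.3]
scene white [  4.1 299.4  25.    9.3   7.   15.9]
scene white [ 279.7  306.7 1154.    26.3   86.5   77.1]
scene white [373.2 258.8  31.5  21.6   7.   14. ]
scene white [202.1 240.3 244.   18.   15.   90. ]
scene white [367.5 219.6  34.5  14.5   5.   20. ]
scene white [213.9 178.4 793.   26.   34.4   7.1]
scene white [273.5 169.3 775.   32.   25.   90. ]
scene white [215.6 133.1 659.5  28.9  24.9  84.3]
scene white [270.6 132.1 655.5  24.5  30.1   9.5]
scene white [  82.8  140.1 5310.5   74.6   80.7   77.4]
scene white [ 299.    28.2 2431.    22.2  117.5   85.8]
scene blue [377.2 246.6 381.   21.9  21.9  45. ]
scene blue [214.6 198.9  74.5   7.8  26.3  81.3]
scene blue [274.9 189.3  70.5   4.   24.   90. ]
scene blue [266.9 150.4  59.
[... 1469 characters left out ...]
 20.1  45.7  73. ]
top blue [174.5 262.5   8.    1.   10.    0. ]
top blue [299.8 140.1 258.   18.   18.   90. ]
top yellow [339.2 208.6  30.    3.   11.   90. ]
top yellow [ 98.9 123.2   8.    4.2   2.8  45. ]
top yellow [107.5 122.5   8.    3.    3.   90. ]
top yellow [115.9 122.1   9.    4.2   2.8  45. ]
top yellow [115.9 115.2   8.    4.2   2.8  45. ]
top yellow [107.1 115.6   8.    3.    4.   90. ]
top yellow [124.2 114.4   8.5   3.5   2.8  45. ]
top yellow [ 98.5 109.5   8.    3.    3.   90. ]
top yellow [106.9 109.    8.5   3.5   2.8  45. ]
top yellow [123.8 107.6   8.5   3.5   2.8  45. ]
top yellow [115.2 101.4   8.5   3.5   2.8  45. ]
top yellow [123.8 100.6   8.5   3.5   2.8  45. ]
```

View pics/crop1.png

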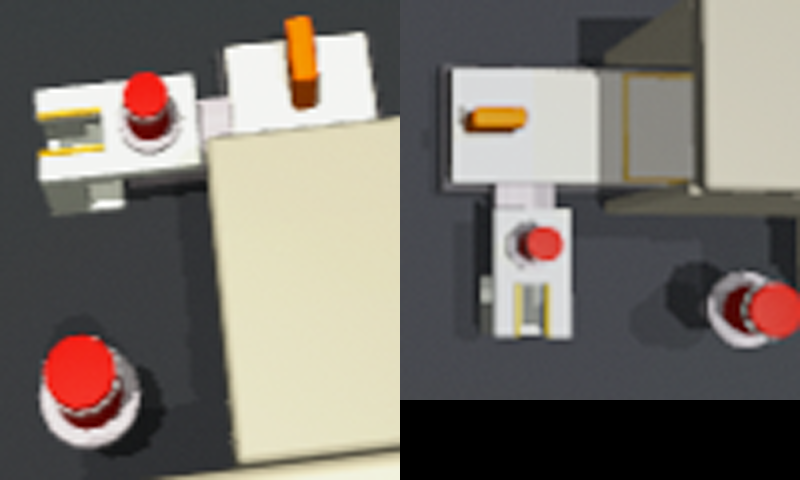

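The crop shows the smaller red-headed pin standing in the bracket bore: head top at about (261.5,303) in scene and (350.8,240.8) in top. The bigger look-alike at scene (246,376) is free on the bench, so I leave it alone. Next I fit the loader pose from the picked corners.

```bash
python3 - <<'E'
from h import *
from scipy.optimize import least_squares
S=lambda x,y:((x)/4+225-.375,y/4+280-.375)
T=lambda x,y:((x-400)/4+315-.375,y/4+180-.375)
obs=[("pl1",(-145,150,70),S(35,92),T(495,337)),("pl2",(-60,150,70),S(192,74),T(492,208)),("pl3",(-60,100,70),S(202,163),T(571,208)),("pl4",(-145,100,70),S(40,185),T(571,339)),
("head",(-85,125,120),S(146,92),T(543,243)),("tr1",(-40,175,40),S(224,46),T(452,185)),("tr2",(40,175,40),S(366,33),T(451,67)),("hood",(-58,60,250),S(208,140),T(700,190))]
for o in obs: P,e=tri(o[2],o[3]); print(o[0],np.round(P*1000,1),round(e*1000,1))
def W(p,L):
    c,s=np.cos(p[2]),np.sin(p[2]); L=np.array(L)/1000
    return np.array([p[0]+c*L[0]-s*L[1],p[1]+s*L[0]+c*L[1],L[2]])
f=lambda p:np.concatenate([np.r_[proj("scene",W(p,o[1]))-o[2],proj("top",W(p,o[1]))-o[3]] for o in obs])
r=least_squares(f,[.6,-.3,0],loss="soft_l1"); print(r.x,np.degrees(r.x[2])); print(np.round(r.fun.reshape(-1,4),1))
p=r.x
for n,L in [("bore",(-85,125,70)),("notch",(-119,125,70)),("handle",(0,150,95)),("spot_out",(0,200,40))]: print(n,np.round(W(p,L),4))
g={n:cv2.imread(f"pics/{n}0.png")[:,:,::-1].copy() for n in("scene","top")}
cs={}
for n in g:
  cs[n]=[]
  for k in blobs(mask(g[n],"white"),600):
    r=cv2.minAreaRect(k)
    if max(r[1])<42 and min(r[1])>20: cs[n].append(r)
for rt in cs["top"]:
  best=min(cs["scene"],key=lambda rs:tri(rs[0],rt[0])[1]+abs(tri(rs[0],rt[0])[0][2]-.036))
  P,e=tri(best[0],rt[0])
  b=np.array([onz("top",q,.036)[:2] for q in cv2.boxPoints(rt)]); ed=[b[1]-b[0],b[2]-b[1]]; l=max(ed,key=np.linalg.norm)
  b2=np.array([onz("scene",q,.036)[:2] for q in cv2.boxPoints(best)]); ed2=[b2[1]-b2[0],b2[2]-b2[1]]; l2=max(ed2,key=np.linalg.norm)
  an=lambda v:(np.degrees(np.arctan2(v[1],v[0]))-90+90)%180-90
  print("case",np.round(P*1000,1),round(e*1000,1),[round(np.linalg.norm(x)*1000) for x in ed],"yaw",round(an(l),1),round(an(l2),1))
E
```

```text
pl1 [ 458.2 -155.4   67.6] 2.0
pl2 [ 544.4 -153.4   65.3] 3.0
pl3 [ 545.2 -205.4   73.3] 2.8
pl4 [ 458.2 -206.4   67.2] 1.5
head [ 519.7 -178.5  117.3] 2.4
tr1 [ 562.8 -129.5   37.5] 0.7
tr2 [ 645.4 -128.8   33.7] 3.1
hood [ 547.6 -244.6  240.2] 0.6
[ 0.60549139 -0.30422495  0.01167832] 0.669118214412837
[[ 0.6 -0.2  0.4  0.2]
 [ 0.4 -0.2  0.9  0.7]
 [ 0.3  0.1 -0.4  0.9]
 [ 0.7 -0.7  0.1 -0.1]
 [ 0.2  0.3  0.9  0.7]
 [ 0.5 -0.4  0.2 -0.2]
 [-0.  -1.1  0.3  0.9]
 [-0.4 -1.5  1.4  0.2]]
bore [ 0.519  -0.1802  0.07  ]
notch [ 0.485  -0.1806  0.07  ]
handle [ 0.6037 -0.1542  0.095 ]
spot_out [ 0.6032 -0.1042  0.04  ]
case [420.  200.9  28.8] 4.0 [68, 105] yaw -8.2 -6.6
case [429.1 351.9  30.8] 3.9 [103, 66] yaw 1.2 2.1
case [578.9 212.3  31.6] 3.7 [68, 104] yaw -5.2 -6.0
case [581.9 339.7  30. ] 4.0 [67, 105] yaw -12.9 -11.7
case [ 580.8 -268.6  728.9] 56.2 [69, 101] yaw 86.7 -6.0
```

```bash
cat > d.py <<'E'
# usage: d.py x y z yaw  -> shares for pose with tool y at yaw deg, tool down
import sys; from h import *
from scipy.spatial.transform import Rotation as Ro
s=env.state(); R=s["tcp_rot"]; a=np.array(sys.argv[1:],float)
print("t",round(s["clock"],2),"pos",np.round(s["ee_pos"],4),"F",np.round(s["force"],1),"op",round(s["opening"],3),"gf",round(s["grasp_force"],1))
for k in range(0,len(a),4):
    x,y,z,w=a[k:k+4]; w=np.radians(w)
    Y=np.array([np.cos(w),np.sin(w),0]);Z=np.array([0,0,-1.]);T=np.c_[np.cross(Y,Z),Y,Z]
    rv=Ro.from_matrix(R.T@T).as_rotvec(degrees=True)/90; sh=R.T@(np.array([x,y,z])-s["ee_pos"])/.4
    print("turn",np.round(rv,4),"shift",np.round(sh,4))
E
python3 d.py .36 -.42 .32 0.7 .5193 -.1797 .25 0.7
```

```text
t 0.1 pos [ 0.2066 -0.6157  0.2304] F [-0.5  0.4 -0.3] op 0.998 gf 0.0
turn [-1.000e-03 -6.000e-04 -8.016e-01] shift [ 0.5191 -0.3422 -0.2235]
turn [-1.000e-03 -6.000e-04 -8.016e-01] shift [ 1.0879 -0.7846 -0.0478]
```

>>> apply_moves(
  deltas=[
    [[-0.001,-0.0006,-0.08,0.05,-0.03,-0.08,0],[-0.001,-0.0006,-0.16,0.1,-0.06,-0.14,0],[-0.001,-0.0006,-0.24,0.15,-0.1,-0.2,0],[-0.001,-0.0006,-0.31,0.2,-0.13,-0.22,0],[-0.001,-0.0006,-0.39,0.26,-0.17,-0.22,0],[-0.001,-0.0006,-0.47,0.31,-0.2,-0.22,0],[-0.001,-0.0006,-0.55,0.36,-0.24,-0.22,0],[-0.001,-0.0006,-0.63,0.42,-0.27,-0.22,0],[-0.001,-0.0006,-0.7,0.47,-0.31,-0.22,0],[-0.001,-0.0006,-0.77,0.519,-0.342,-0.22,0]],
  ],
)

```text
clock: 0.93
ee_pos: [0.3607, -0.4187, 0.3189]
tcp_rot: [[0.031, 1.0, 0.0], [1.0, -0.031, -0.001], [-0.001, 0.0, -1.0]]
force: [0.8, -0.5, 0.4]
opening: 1.001
grasp_force: 0.0
```

```bash
python3 d.py .5193 -.1797 .2 0.7
```

```text
t 0.93 pos [ 0.3607 -0.4187  0.3189] F [ 0.8 -0.5  0.4] op 1.001 gf 0.0
turn [ 0.      0.0005 -0.0276] shift [0.6097 0.3777 0.2968]
```

>>> apply_moves(
  deltas=[
    [[0,0,-0.0276,0.07,0.045,0,0],[0,0,-0.0276,0.14,0.09,0,0],[0,0,-0.0276,0.22,0.135,0,0],[0,0,-0.0276,0.3,0.18,0.02,0],[0,0,-0.0276,0.38,0.23,0.06,0],[0,0,-0.0276,0.45,0.28,0.12,0],[0,0,-0.0276,0.52,0.32,0.18,0],[0,0,-0.0276,0.58,0.36,0.24,0],[0,0,-0.0276,0.61,0.378,0.29,0],[0,0,-0.0276,0.61,0.378,0.2968,0]],
  ],
)

```text
clock: 1.77
ee_pos: [0.5196, -0.1771, 0.1962]
tcp_rot: [[-0.013, 1.0, -0.005], [1.0, 0.013, 0.003], [0.003, -0.005, -1.0]]
force: [-0.5, 0.4, -0.3]
opening: 1.003
grasp_force: 0.0
```

```bash
python3 d.py .5193 -.1797 .082 0.7; python3 - <<'E'
from h import *
g=grab()
a=cv2.resize(g["scene"][260:360,200:340],None,fx=4,fy=4)
cv2.imwrite("pics/c2.png",a[:,:,::-1])
E
```

```text
t 1.77 pos [ 0.5196 -0.1771  0.1962] F [-0.5  0.4 -0.3] op 1.003 gf 0.0
turn [-0.0034 -0.0021  0.0008] shift [-0.0075  0.0006  0.2855]
```

View pics/c2.png

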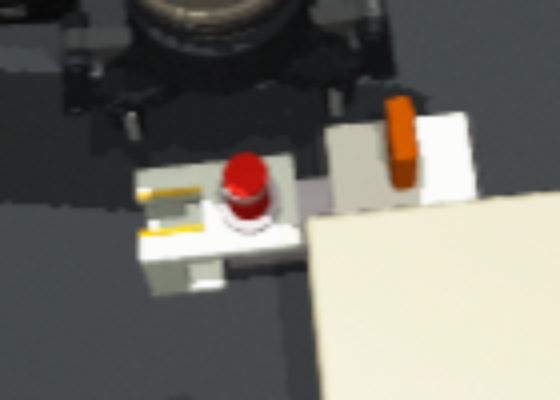

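The gripper hovers above the pin, with the red head at about crop (245,185), between the fingers in x. Now I descend and close.

>>> apply_moves(
  deltas=[
    [[0,0,0,0,0,0.05,0.2],[0,0,0,0,0,0.12,0.4],[0,0,0,0,0,0.19,0.4],[0,0,0,0,0,0.25,0.4],[0,0,0,0,0,0.29,0.4],[0,0,0,0,0,0.295,0.4],[0,0,0,0,0,0.295,0.4],[0,0,0,0,0,0.295,0.4],[0,0,0,0,0,0.295,0.4],[0,0,0,0,0,0.295,0.4]],
  ],
)

```text
clock: 2.7
ee_pos: [0.5216, -0.1834, 0.084]
tcp_rot: [[-0.005, 1.0, 0.004], [1.0, 0.005, -0.003], [-0.003, 0.004, -1.0]]
force: [-0.4, 0.1, 0.8]
opening: 0.602
grasp_force: 0.0
```

>>> apply_moves(
  deltas=[
    [[0,0,0,0,0,0,0.5],[0,0,0,0,0,0,0.6],[0,0,0,0,0,0,0.7],[0,0,0,0,0,0,0.8],[0,0,0,0,0,0,0.9],[0,0,0,0,0,0,1],[0,0,0,0,0,0,1],[0,0,0,0,0,0,1],[0,0,0,0,0,0,1],[0,0,0,0,0,0,1]],
  ],
)

```text
clock: 3.53
ee_pos: [0.5207, -0.1828, 0.0828]
tcp_rot: [[-0.006, 1.0, 0.001], [1.0, 0.006, -0.002], [-0.002, 0.001, -1.0]]
force: [-0.9, -0.2, 6.0]
opening: 0.27
grasp_force: 58.6
```

```bash
python3 d.py .5193 -.1797 .15 0.7
```

```text
t 3.53 pos [ 0.5207 -0.1828  0.0828] F [-0.9 -0.2  6. ] op 0.27 gf 58.6
turn [ 0.0006  0.0013 -0.004 ] shift [ 0.0074 -0.0033 -0.168 ]
```

>>> apply_moves(
  deltas=[
    [[0,0,0,0,0,-0.015,1],[0,0,0,0,0,-0.03,1],[0,0,0,0,0,-0.05,1],[0,0,0,0,0,-0.07,1],[0,0,0,0,0,-0.09,1],[0,0,0,0,0,-0.11,1],[0,0,0,0,0,-0.13,1],[0,0,0,0,0,-0.15,1],[0,0,0,0,0,-0.17,1],[0,0,0,0,0,-0.17,1]],
  ],
)

```text
clock: 4.37
ee_pos: [0.5217, -0.1829, 0.1524]
tcp_rot: [[-0.006, 1.0, 0.004], [1.0, 0.006, -0.003], [-0.003, 0.004, -1.0]]
force: [0.4, 0.4, -0.5]
opening: 0.262
grasp_force: 58.7
```

```bash
python3 - <<'E'
from h import *
g=grab(); g=grab()
a=cv2.resize(g["scene"][250:350,215:345],None,fx=3,fy=3); b=cv2.resize(g["top"][180:280,290:420],None,fx=3,fy=3)
cv2.imwrite("pics/c3.png",np.hstack([a,b])[:,:,::-1])
E
python3 d.py .5193 -.1797 .15 0.7
```

```text
t 4.57 pos [ 0.52   -0.1825  0.1499] F [ 0.2 -0.6 -1.9] op 0.266 gf 58.7
turn [-0.0002  0.0009 -0.004 ] shift [ 0.0071 -0.0017 -0.0003]
```

View pics/c3.png

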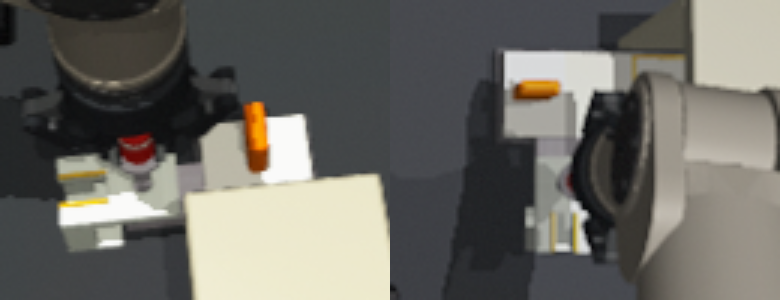

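The pin is out of its bore, held upright with the head at about (135,150) in the scene crop and clear above the plate. Now I shift it over the notch.

>>> apply_moves(
  deltas=[
    [[0,0,0,0,-0.01,0,1],[0,0,0,0,-0.025,0,1],[0,0,0,0,-0.04,0,1],[0,0,0,0,-0.055,0,1],[0,0,0,0,-0.07,0,1],[0,0,0,0,-0.08,0,1],[0,0,0,0,-0.084,0,1],[0,0,0,0,-0.084,0,1],[0,0,0,0,-0.084,0,1],[0,0,0,0,-0.084,0,1]],
  ],
)

```text
clock: 5.4
ee_pos: [0.4872, -0.1828, 0.1504]
tcp_rot: [[-0.006, 1.0, 0.001], [1.0, 0.006, -0.002], [-0.002, 0.001, -1.0]]
force: [-0.0, 0.3, -1.4]
opening: 0.266
grasp_force: 58.8
```

```bash
python3 - <<'E'
from h import *
g=grab()
a=cv2.resize(g["scene"][265:345,205:305],None,fx=5,fy=5,interpolation=cv2.INTER_CUBIC)
cv2.imwrite("pics/c4.png",a[:,:,::-1])
E
python3 d.py .4866 -.1832 .15 0.7
```

```text
t 5.5 pos [ 0.4871 -0.1827  0.1503] F [-0.2 -0.2 -1.4] op 0.265 gf 58.8
turn [ 0.0006  0.001  -0.0038] shift [-0.0012 -0.0014  0.0008]
```

View pics/c4.png

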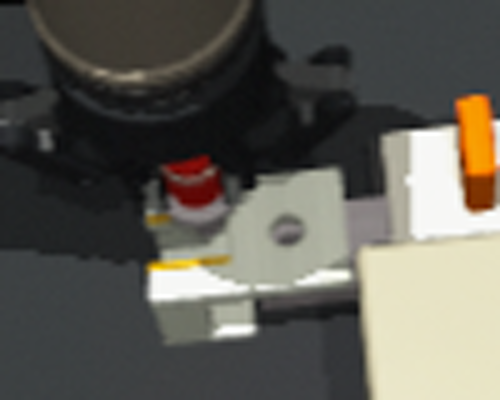

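The pin hangs over the notch. The yellow edges are at (160,218) and (190,265), and the empty bore is at (288,230). Lowering slowly while watching the force.

>>> apply_moves(
  deltas=[
    [[0,0,0,-0.0005,-0.001,0.01,1],[0,0,0,-0.0005,-0.001,0.02,1],[0,0,0,-0.0005,-0.001,0.03,1],[0,0,0,-0.0005,-0.001,0.04,1],[0,0,0,-0.0005,-0.001,0.05,1],[0,0,0,-0.0005,-0.001,0.055,1],[0,0,0,-0.0005,-0.001,0.06,1],[0,0,0,-0.0005,-0.001,0.065,1],[0,0,0,-0.0005,-0.001,0.065,1],[0,0,0,-0.0005,-0.001,0.065,1]],
  ],
)

```text
clock: 6.33
ee_pos: [0.4865, -0.183, 0.1243]
tcp_rot: [[-0.006, 1.0, 0.001], [1.0, 0.006, -0.002], [-0.002, 0.001, -1.0]]
force: [0.5, 0.6, -0.9]
opening: 0.266
grasp_force: 58.8
```

>>> apply_moves(
  deltas=[
    [[0,0,0,0,0,0.015,1],[0,0,0,0,0,0.03,1],[0,0,0,0,0,0.045,1],[0,0,0,0,0,0.06,1],[0,0,0,0,0,0.075,1],[0,0,0,0,0,0.085,1],[0,0,0,0,0,0.092,1],[0,0,0,0,0,0.099,1],[0,0,0,0,0,0.099,1],[0,0,0,0,0,0.099,1]],
  ],
)

```text
clock: 7.17
ee_pos: [0.4866, -0.1831, 0.0847]
tcp_rot: [[-0.006, 1.0, 0.001], [1.0, 0.006, -0.002], [-0.002, 0.001, -1.0]]
force: [0.2, -1.1, -0.5]
opening: 0.263
grasp_force: 58.8
```

>>> apply_moves(
  deltas=[
    [[0,0,0,0,0,0,0.9],[0,0,0,0,0,0,0.8],[0,0,0,0,0,0,0.7],[0,0,0,0,0,0,0.6],[0,0,0,0,0,0,0.5],[0,0,0,0,0,0,0.4],[0,0,0,0,0,0,0.4],[0,0,0,0,0,0,0.4],[0,0,0,0,0,-0.03,0.4],[0,0,0,0,0,-0.08,0.4]],
  ],
)

```text
clock: 8.0
ee_pos: [0.4847, -0.1825, 0.1158]
tcp_rot: [[-0.006, 1.0, -0.004], [1.0, 0.006, 0.0], [0.0, -0.004, -1.0]]
force: [-0.1, 0.5, -0.7]
opening: 0.597
grasp_force: 0.0
```

>>> apply_moves(
  deltas=[
    [[0,0,0,0,0,-0.05,0.4],[0,0,0,0,0,-0.1,0.4],[0,0,0,0,0,-0.16,0.4],[0,0,0,0,0,-0.2,0.4],[0,0,0,0.01,0.03,-0.2,0.4],[0,0,0,0.03,0.1,-0.2,0.4],[0,0,0,0.05,0.18,-0.2,0.4],[0,0,0,0.06,0.24,-0.2,0.4],[0,0,0,0.07,0.29,-0.2,0.4],[0,0,0,0.07,0.29,-0.2,0.4]],
  ],
)

```text
clock: 8.83
ee_pos: [0.6063, -0.1513, 0.1963]
tcp_rot: [[-0.01, 1.0, 0.004], [1.0, 0.01, 0.001], [0.001, 0.004, -1.0]]
force: [0.7, 1.0, -0.3]
opening: 0.601
grasp_force: 0.0
```

```bash
python3 - <<'E'
from h import *
g=grab(); g=grab()
a=cv2.resize(g["scene"][250:350,215:345],None,fx=3,fy=3); b=cv2.resize(g["top"][180:280,290:420],None,fx=3,fy=3)
cv2.imwrite("pics/c5.png",np.hstack([a,b])[:,:,::-1])
E
python3 d.py .6037 -.1542 .15 0.7 .6037 -.1542 .068 0.7
```

```text
t 9.03 pos [ 0.6014 -0.1545  0.1963] F [-0.1 -0.2  0.1] op 0.599 gf 0.0
turn [-0.0005  0.0012 -0.0042] shift [0.0008 0.0059 0.1157]
turn [-0.0005  0.0012 -0.0042] shift [0.0012 0.0061 0.3207]
```

View pics/c5.png

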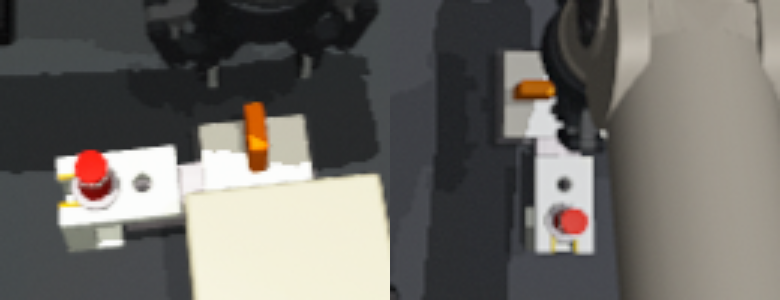

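The pin stands upright in the notch, hanging by its collar: head at (92,165) in the scene crop, bore empty. Next I pinch the handle and pull the tray out.

>>> apply_moves(
  deltas=[
    [[0,0,-0.004,0.001,0.006,0.06,0.4],[0,0,-0.004,0.001,0.006,0.14,0.4],[0,0,-0.004,0.001,0.006,0.22,0.4],[0,0,-0.004,0.001,0.006,0.28,0.4],[0,0,-0.004,0.001,0.006,0.32,0.4],[0,0,-0.004,0.001,0.006,0.341,0.4],[0,0,-0.004,0.001,0.006,0.341,0.4],[0,0,-0.004,0.001,0.006,0.341,0.5],[0,0,-0.004,0.001,0.006,0.341,0.6],[0,0,-0.004,0.001,0.006,0.341,0.7]],
  ],
)

```text
clock: 9.87
ee_pos: [0.6059, -0.1543, 0.062]
tcp_rot: [[-0.012, 1.0, 0.004], [1.0, 0.012, -0.002], [-0.003, 0.004, -1.0]]
force: [-0.9, -0.3, 1.1]
opening: 0.303
grasp_force: 0.0
```

>>> apply_moves(
  deltas=[
    [[0,0,0,0,0,0,0.8],[0,0,0,0,0,0,0.85],[0,0,0,0,0,0,0.9],[0,0,0,0,0,0,1],[0,0,0,0,0,0,1],[0,0,0,0,0,0,1],[0,0,0,0,0,0,1],[0,0,0,0,0,0,1],[0,0,0,0,0,0,1],[0,0,0,0,0,0,1]],
  ],
)

```text
clock: 10.7
ee_pos: [0.6047, -0.1543, 0.0617]
tcp_rot: [[-0.011, 1.0, 0.001], [1.0, 0.011, -0.002], [-0.002, 0.001, -1.0]]
force: [-3.6, -0.3, 6.1]
opening: 0.15
grasp_force: 58.6
```

```bash
python3 - <<'E'
from h import *
s=env.state();print(s["ee_pos"],s["force"],s["opening"],s["grasp_force"])
y=np.radians(.67); p=s["ee_pos"]+.198*np.array([-np.sin(y),np.cos(y),0]); print(p, s["tcp_rot"].T@(p-s["ee_pos"])/.4)
E
```

```text
[ 0.60466775 -0.15427214  0.0616739 ] [-3.64150296 -0.31049369  6.07282953] 0.15019762693040087 58.58559608459473
[0.60235245 0.04371432 0.0616739 ] [ 4.94998664e-01 -4.26164214e-04 -1.06809679e-03]
```

>>> apply_moves(
  deltas=[
    [[0,0,0,0.03,0,0,1],[0,0,0,0.09,0,0,1],[0,0,0,0.15,0,0,1],[0,0,0,0.21,0,0,1],[0,0,0,0.27,0,0,1],[0,0,0,0.33,0,0,1],[0,0,0,0.39,0,0,1],[0,0,0,0.45,0,0,1],[0,0,0,0.48,0,0,1],[0,0,0,0.49,0,0,1]],
  ],
)

```text
clock: 11.53
ee_pos: [0.6039, 0.0448, 0.0617]
tcp_rot: [[-0.014, 1.0, 0.004], [1.0, 0.014, -0.0], [-0.0, 0.004, -1.0]]
force: [0.9, -2.0, 8.2]
opening: 0.155
grasp_force: 60.0
```

>>> apply_moves(
  deltas=[
    [[0,0,0,0.004,0,0,1],[0,0,0,0.008,0,0,1],[0,0,0,0.012,0,0,1],[0,0,0,0.016,0,0,1],[0,0,0,0.016,0,0,1],[0,0,0,0.016,0,0,1],[0,0,0,0.016,0,0,1],[0,0,0,0.016,0,0,1],[0,0,0,0.016,0,0,1],[0,0,0,0.016,0,0,1]],
  ],
)

```text
clock: 12.37
ee_pos: [0.6039, 0.0458, 0.0617]
tcp_rot: [[-0.01, 1.0, 0.003], [1.0, 0.01, -0.004], [-0.004, 0.003, -1.0]]
force: [0.2, -2.9, 10.2]
opening: 0.154
grasp_force: 59.9
```

>>> apply_moves(
  deltas=[
    [[0,0,0,0,0,0,0.8],[0,0,0,0,0,0,0.6],[0,0,0,0,0,0,0.5],[0,0,0,0,0,0,0.5],[0,0,0,0,0,0,0.5],[0,0,0,0,0,0,0.5],[0,0,0,0,0,-0.08,0.4],[0,0,0,0,0,-0.17,0.2],[0,0,0,0,0,-0.27,0],[0,0,0,0,0,-0.37,0]],
  ],
)

```text
clock: 13.2
ee_pos: [0.6015, 0.0487, 0.2091]
tcp_rot: [[-0.013, 1.0, -0.001], [1.0, 0.013, -0.002], [-0.002, -0.001, -1.0]]
force: [0.4, -0.5, -0.1]
opening: 0.986
grasp_force: 0.0
```

>>> apply_moves(
  deltas=[
    [[0,0,0,0,-0.05,-0.07,0],[0,0,0,0,-0.12,-0.15,0],[0,0,0,0,-0.2,-0.2,0],[0,0,0,0,-0.28,-0.23,0],[0,0,0,0,-0.36,-0.23,0],[0,0,0,0,-0.44,-0.23,0],[0,0,0,0,-0.52,-0.23,0],[0,0,0,0,-0.58,-0.23,0],[0,0,0,0,-0.62,-0.23,0],[0,0,0,0,-0.62,-0.23,0]],
  ],
)

```text
clock: 14.03
ee_pos: [0.3513, 0.0456, 0.2997]
tcp_rot: [[-0.012, 1.0, 0.0], [1.0, 0.012, -0.004], [-0.004, 0.0, -1.0]]
force: [0.5, 0.7, 0.1]
opening: 1.002
grasp_force: 0.0
```

```bash
python3 - <<'E'
from h import *
g=grab(); g=grab()
for n in g: cv2.imwrite(f"pics/{n}6.png",g[n][:,:,::-1])
a=cv2.resize(g["scene"][200:330,210:350],None,fx=2.8,fy=2.8,interpolation=cv2.INTER_CUBIC); b=cv2.resize(g["top"][170:300,255:395],None,fx=2.8,fy=2.8,interpolation=cv2.INTER_CUBIC)
c=np.hstack([a,b]); cv2.imwrite("pics/c6.png",c[:,:,::-1]); print(c.shape)
E
```

```text
(364, 784, 3)
```

View pics/c6.png

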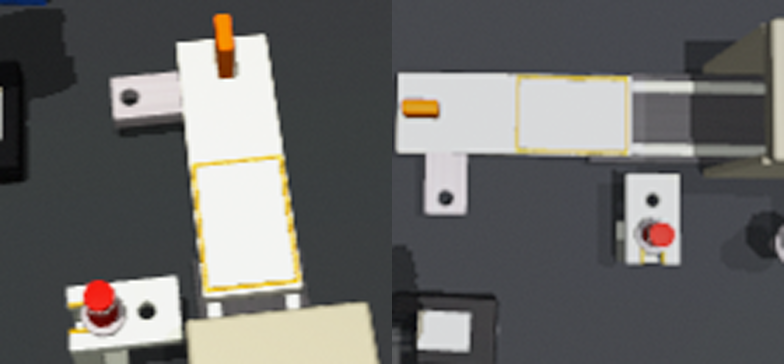

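The tray is fully out and the pin is still parked. The outline corners are visible in both views: scene crop (191,165)…(299,284), top crop (516,76)…(629,153). Next I measure the stack spot and re-measure the cases.

```bash
cat > cases.py <<'E'
from h import *
def find(g):
  cs={}
  for n in g:
    cs[n]=[]
    for k in blobs(mask(g[n],"white"),500):
      r=cv2.minAreaRect(k)
      if max(r[1])<44 and min(r[1])>20: cs[n].append(r)
  an=lambda v:(np.degrees(np.arctan2(v[1],v[0])))%180-90
  def lg(n,r,z=.036):
    b=np.array([onz(n,q,z)[:2] for q in cv2.boxPoints(r)]); e=[b[1]-b[0],b[2]-b[1]]; e.sort(key=np.linalg.norm); return b.mean(0),np.linalg.norm(e[0]),np.linalg.norm(e[1]),an(e[1])
  for n in cs:
    for r in cs[n]:
      c,w,l,a=lg(n,r)
      if .055<w<.08 and .09<l<.12 and c[1]>-.05: print(n,np.round(r[0],1),"at z36:",np.round(c*1000,1),"wl",round(w*1000),round(l*1000),"yaw",round(a,1))
if __name__=="__main__": find(grab())
E
python3 - <<'E'
from h import *
from cases import find
g={n:cv2.imread(f"pics/{n}6.png")[:,:,::-1].copy() for n in("scene","top")}
find(g)
S=[(191,165),(282,156),(299,284),(204,290)]; T=[(516,153),(516,76),(629,76),(629,153)]
P=[]
for s,t in zip(S,T):
  s=(s[0]/2.8+210-.3,s[1]/2.8+200-.3); t=((t[0]-392)/2.8+255-.3,t[1]/2.8+170-.3)
  p,e=tri(s,t); P.append(p); print(np.round(p*1000,1),round(e*1000,1),np.round(onz("scene",s,.04)*1000,1)[:2],np.round(onz("top",t,.04)*1000,1)[:2])
print(np.mean(P,0))
m=lambda a,b:np.degrees(np.arctan2(-(a-b)[0],(a-b)[1]))
print(m(P[0],P[3]),m(P[1],P[2]))
E
```

```text
scene [213.7 178.5] at z36: [419. 197.] wl 71 107 yaw -6.6
scene [273.5 169. ] at z36: [577.  209.9] wl 67 103 yaw -6.0
scene [215.5 133. ] at z36: [427.8 348.3] wl 70 103 yaw 2.1
scene [270.4 132. ] at z36: [579.9 335.4] wl 70 107 yaw -11.7
top [207.9 274.4] at z36: [422.5 199.8] wl 68 105 yaw -8.2
top [153.5 270. ] at z36: [431.4 350.5] wl 66 103 yaw 1.2
top [205.9 217.3] at z36: [580.5 211.7] wl 68 104 yaw -5.2
top [160.9 215.4] at z36: [583.5 338.2] wl 67 105 yaw -12.9
[564.8 -49.5  38.6] 1.8 [563.9 -50.3] [565.6 -49.3]
[642.4 -48.5  36.4] 2.4 [640.8 -50.2] [643.  -48.2]
[ 642.5 -161.8   39.9] 5.5 [ 639.7 -162.2] [ 645.3 -161.5]
[ 565.5 -161.    46.4] 3.7 [ 563.9 -159.1] [ 567.9 -161.7]
[ 0.60380195 -0.10516963  0.04033079]
0.3755612592825863 0.08013595253745366
```

```bash
python3 d.py .4208 .1985 .10 -7.4 .4208 .1985 0.001 -7.4
```

```text
t 14.23 pos [0.355  0.0459 0.3   ] F [-0.2  0.1 -0.3] op 1.003 gf 0.0
turn [0.0009 0.0008 0.0902] shift [0.3802 0.1685 0.4996]
turn [0.0009 0.0008 0.0902] shift [0.3806 0.1682 0.7471]
```

>>> apply_moves(
  deltas=[
    [[0.001,0.001,0.04,0.06,0.03,0,0],[0.001,0.001,0.09,0.13,0.06,0.02,0],[0.001,0.001,0.09,0.2,0.09,0.07,0],[0.001,0.001,0.09,0.27,0.12,0.14,0],[0.001,0.001,0.09,0.33,0.15,0.22,0],[0.001,0.001,0.09,0.37,0.165,0.31,0],[0.001,0.001,0.09,0.38,0.1685,0.4,0],[0.001,0.001,0.09,0.38,0.1685,0.47,0],[0.001,0.001,0.09,0.38,0.1685,0.5,0],[0.001,0.001,0.09,0.38,0.1685,0.5,0]],
  ],
)

```text
clock: 15.07
ee_pos: [0.4181, 0.1976, 0.0966]
tcp_rot: [[0.129, 0.992, -0.008], [0.992, -0.129, -0.001], [-0.002, -0.008, -1.0]]
force: [0.1, 0.3, -0.2]
opening: 1.002
grasp_force: 0.0
```

```bash
python3 cases.py; python3 d.py .4208 .1985 0.001 -7.4
```

```text
scene [273.5 169. ] at z36: [577.  209.9] wl 67 103 yaw -6.0
scene [270.4 132. ] at z36: [579.9 335.4] wl 70 107 yaw -11.7
top [205.9 217.3] at z36: [580.5 211.7] wl 68 104 yaw -5.2
top [160.9 215.4] at z36: [583.5 338.2] wl 67 105 yaw -12.9
t 15.17 pos [0.4207 0.1987 0.1002] F [-0.1  0.1  0.3] op 1.002 gf 0.0
turn [-0.0004 -0.0006 -0.0003] shift [-0.0007  0.0003  0.248 ]
```

>>> apply_moves(
  deltas=[
    [[0,0,0,0,0,0.05,0],[0,0,0,0,0,0.11,0],[0,0,0,0,0,0.17,0],[0,0,0,0,0,0.22,0],[0,0,0,0,0,0.24,0],[0,0,0,0,0,0.248,0],[0,0,0,0,0,0.248,0],[0,0,0,0,0,0.248,0.1],[0,0,0,0,0,0.248,0.15],[0,0,0,0,0,0.248,0.2]],
  ],
)

```text
clock: 16.0
ee_pos: [0.4211, 0.1986, 0.0016]
tcp_rot: [[0.129, 0.992, 0.002], [0.992, -0.129, 0.001], [0.001, 0.002, -1.0]]
force: [0.6, 0.7, 0.7]
opening: 0.799
grasp_force: 0.3
```

>>> apply_moves(
  deltas=[
    [[0,0,0,0,0,0,0.3],[0,0,0,0,0,0,0.4],[0,0,0,0,0,0,0.5],[0,0,0,0,0,0,0.6],[0,0,0,0,0,0,1],[0,0,0,0,0,0,1],[0,0,0,0,0,0,1],[0,0,0,0,0,0,1],[0,0,0,0,0,0,1],[0,0,0,0,0,0,1]],
  ],
)

```text
clock: 16.83
ee_pos: [0.4212, 0.1986, 0.0021]
tcp_rot: [[0.13, 0.992, 0.002], [0.992, -0.13, 0.0], [0.001, 0.002, -1.0]]
force: [-1.0, 0.1, 9.1]
opening: 0.783
grasp_force: 66.7
```

```bash
python3 d.py .6037 -.1045 .16 .4  .6037 -.1045 .06 .4
```

```text
t 16.83 pos [0.4212 0.1986 0.0021] F [-1.   0.1  9.1] op 0.783 gf 66.7
turn [ 0.0014 -0.0003 -0.0873] shift [-0.6919  0.5516 -0.394 ]
turn [ 0.0014 -0.0003 -0.0873] shift [-0.6921  0.551  -0.144 ]
```

>>> apply_moves(
  deltas=[
    [[0,0,0,0,0,-0.05,1],[0,0,0,0,0,-0.13,1],[0,0,0,0,0,-0.22,1],[0,0,0,-0.01,0.01,-0.31,1],[0,0,-0.01,-0.04,0.03,-0.37,1],[0,0,-0.02,-0.09,0.07,-0.394,1],[0,0,-0.03,-0.15,0.12,-0.394,1],[0,0,-0.04,-0.21,0.17,-0.394,1],[0,0,-0.05,-0.28,0.22,-0.394,1],[0,0,-0.06,-0.34,0.27,-0.394,1]],
  ],
)

```text
clock: 17.67
ee_pos: [0.5095, 0.0472, 0.1582]
tcp_rot: [[0.035, 0.999, -0.001], [0.999, -0.035, -0.001], [-0.001, -0.001, -1.0]]
force: [-0.5, -0.3, -1.7]
opening: 0.786
grasp_force: 69.3
```

```bash
python3 d.py .6037 -.1045 .16 .4
```

```text
t 17.67 pos [0.5095 0.0472 0.1582] F [-0.5 -0.3 -1.7] op 0.786 gf 69.3
turn [-0.0006  0.0008 -0.0265] shift [-0.3708  0.2485 -0.0043]
```

>>> apply_moves(
  deltas=[
    [[0,0,-0.0265,-0.06,0.04,0,1],[0,0,-0.0265,-0.12,0.08,0,1],[0,0,-0.0265,-0.18,0.12,0,1],[0,0,-0.0265,-0.24,0.16,0,1],[0,0,-0.0265,-0.3,0.2,0,1],[0,0,-0.0265,-0.34,0.23,0,1],[0,0,-0.0265,-0.37,0.248,0.04,1],[0,0,-0.0265,-0.37,0.248,0.09,1],[0,0,-0.0265,-0.37,0.248,0.14,1],[0,0,-0.0265,-0.37,0.248,0.14,1]],
  ],
)

```text
clock: 18.5
ee_pos: [0.5995, -0.1023, 0.0976]
tcp_rot: [[-0.006, 1.0, -0.01], [1.0, 0.006, 0.001], [0.001, -0.01, -1.0]]
force: [-1.0, 0.1, -2.6]
opening: 0.786
grasp_force: 69.0
```

```bash
python3 -c "
from h import *
grab();grab()"; python3 d.py .6037 -.1045 .042 .4
```

```text
t 18.7 pos [ 0.6042 -0.1016  0.1033] F [ 0.9  0.  -2.4] op 0.782 gf 69.0
turn [0.0009 0.0001 0.0001] shift [-0.0071 -0.0016  0.1533]
```

>>> apply_moves(
  deltas=[
    [[0.001,0,0,-0.007,-0.0016,0.03,1],[0.001,0,0,-0.007,-0.0016,0.07,1],[0.001,0,0,-0.007,-0.0016,0.1,1],[0.001,0,0,-0.007,-0.0016,0.12,1],[0.001,0,0,-0.007,-0.0016,0.135,1],[0.001,0,0,-0.007,-0.0016,0.145,1],[0.001,0,0,-0.007,-0.0016,0.149,1],[0.001,0,0,-0.007,-0.0016,0.152,1],[0.001,0,0,-0.007,-0.0016,0.152,1],[0.001,0,0,-0.007,-0.0016,0.152,1]],
  ],
)

```text
clock: 19.53
ee_pos: [0.603, -0.1047, 0.0423]
tcp_rot: [[-0.007, 1.0, -0.002], [1.0, 0.007, -0.001], [-0.001, -0.002, -1.0]]
force: [-3.5, 0.2, 5.7]
opening: 0.787
grasp_force: 70.0
```

>>> apply_moves(
  deltas=[
    [[0,0,0,0,0,0,0.25],[0,0,0,0,0,0,0.15],[0,0,0,0,0,0,0.1],[0,0,0,0,0,0,0.05],[0,0,0,0,0,0,0],[0,0,0,0,0,0,0],[0,0,0,0,0,0,0],[0,0,0,0,0,0,0],[0,0,0,0,0,-0.05,0],[0,0,0,0,0,-0.11,0]],
  ],
)

```text
clock: 20.37
ee_pos: [0.6009, -0.1046, 0.0835]
tcp_rot: [[-0.007, 1.0, -0.007], [1.0, 0.007, 0.001], [0.001, -0.007, -1.0]]
force: [0.5, 0.2, -0.2]
opening: 1.0
grasp_force: 0.0
```

>>> apply_moves(
  deltas=[
    [[0,0,0,0,0,-0.07,0],[0,0,0,0,0,-0.16,0],[0,0,0,0,0,-0.25,0],[0,0,0,0.05,0,-0.28,0],[0,0,0,0.12,-0.02,-0.28,0],[0,0,0,0.2,-0.06,-0.28,0],[0,0,0,0.28,-0.12,-0.28,0],[0,0,0,0.34,-0.18,-0.28,0],[0,0,0,0.38,-0.24,-0.28,0],[0,0,0,0.4,-0.28,-0.28,0]],
  ],
)

```text
clock: 21.2
ee_pos: [0.4874, 0.0577, 0.1973]
tcp_rot: [[-0.012, 1.0, -0.003], [1.0, 0.012, 0.0], [0.0, -0.003, -1.0]]
force: [-0.2, 0.4, 0.7]
opening: 0.997
grasp_force: 0.0
```

```bash
python3 - <<'E'
from h import *
from cases import find
grab(); g=grab(); find(g)
for n in g: cv2.imwrite(f"pics/{n}7.png",g[n][:,:,::-1])
a=cv2.resize(g["scene"][120:330,170:370],None,fx=2,fy=2,interpolation=cv2.INTER_CUBIC); b=cv2.resize(g["top"][140:350,180:380],None,fx=2,fy=2,interpolation=cv2.INTER_CUBIC)
cv2.imwrite("pics/c7.png",np.hstack([a,b])[:,:,::-1])
E
python3 d.py .5788 .211 .1 -5.6
```

```text
scene [280.5 182.5] at z36: [591.2 165.5] wl 66 102 yaw -6.4
scene [270.4 132. ] at z36: [579.9 335.4] wl 70 107 yaw -11.7
top [153.5 270. ] at z36: [431.4 350.5] wl 66 103 yaw 1.2
top [221.7 212.9] at z36: [593.9 167.7] wl 68 104 yaw -5.2
top [160.9 215.4] at z36: [583.5 338.2] wl 67 105 yaw -12.9
t 21.4 pos [0.4904 0.0542 0.1976] F [ 0.2 -0.5 -0.5] op 1.004 gf 0.0
turn [-0.0006  0.0006  0.0667] shift [0.3906 0.224  0.2436]
```

View pics/c7.png

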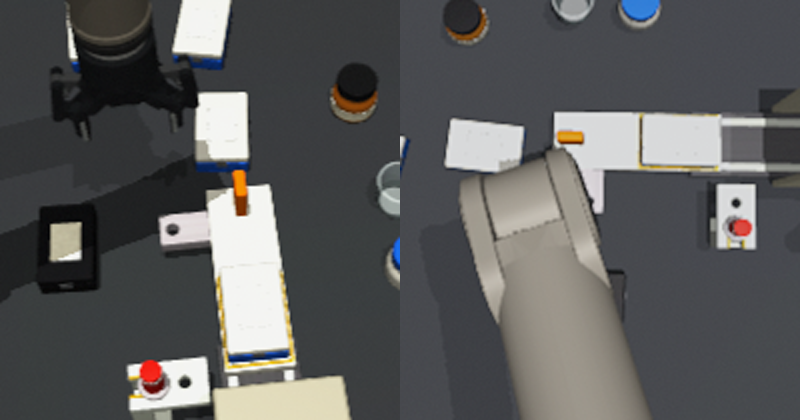

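Case A sits centred inside the outline. Case B has been knocked aside to about (0.592,0.167), as the task warned. I pick it there.

```bash
python3 d.py .5925 .1666 .1 -5.8 .5925 .1666 0.001 -5.8
```

```text
t 21.4 pos [0.4904 0.0542 0.1976] F [ 0.2 -0.5 -0.5] op 1.004 gf 0.0
turn [-0.0006  0.0006  0.0689] shift [0.2794 0.2575 0.2436]
turn [-0.0006  0.0006  0.0689] shift [0.2796 0.2578 0.4911]
```

>>> apply_moves(
  deltas=[
    [[0,0,0.03,0.05,0.04,0,0],[0,0,0.069,0.11,0.1,0,0],[0,0,0.069,0.17,0.16,0,0],[0,0,0.069,0.23,0.21,0,0],[0,0,0.069,0.27,0.25,0.03,0],[0,0,0.069,0.28,0.258,0.09,0],[0,0,0.069,0.28,0.258,0.16,0],[0,0,0.069,0.28,0.258,0.22,0],[0,0,0.069,0.28,0.258,0.244,0],[0,0,0.069,0.28,0.258,0.244,0]],
  ],
)

```text
clock: 22.23
ee_pos: [0.5913, 0.1653, 0.0962]
tcp_rot: [[0.103, 0.995, -0.008], [0.995, -0.103, -0.002], [-0.002, -0.008, -1.0]]
force: [0.1, -0.3, 0.5]
opening: 1.001
grasp_force: 0.0
```

```bash
python3 cases.py; python3 d.py .5925 .1666 0.001 -5.8
```

```text
scene [215.5 133. ] at z36: [427.8 348.3] wl 70 103 yaw 2.1
top [153.5 270. ] at z36: [431.4 350.5] wl 66 103 yaw 1.2
top [161.8 214.7] at z36: [585.3 335.7] wl 72 109 yaw -12.9
t 22.33 pos [0.5934 0.1668 0.1   ] F [0.5 0.4 0.7] op 0.999 gf 0.0
turn [-0.001  -0.0002 -0.0011] shift [-0.0009 -0.0017  0.2475]
```

>>> apply_moves(
  deltas=[
    [[0,0,0,0,-0.0017,0.05,0],[0,0,0,0,-0.0017,0.11,0],[0,0,0,0,-0.0017,0.17,0],[0,0,0,0,-0.0017,0.22,0],[0,0,0,0,-0.0017,0.24,0],[0,0,0,0,-0.0017,0.248,0],[0,0,0,0,-0.0017,0.248,0],[0,0,0,0,-0.0017,0.248,0.1],[0,0,0,0,-0.0017,0.248,0.15],[0,0,0,0,-0.0017,0.248,0.2]],
  ],
)

```text
clock: 23.17
ee_pos: [0.5928, 0.1676, 0.0019]
tcp_rot: [[0.102, 0.995, 0.001], [0.995, -0.102, 0.001], [0.001, 0.001, -1.0]]
force: [0.6, 0.8, 0.2]
opening: 0.796
grasp_force: 0.3
```

>>> apply_moves(
  deltas=[
    [[0,0,0,0,0,0,0.3],[0,0,0,0,0,0,0.4],[0,0,0,0,0,0,0.5],[0,0,0,0,0,0,0.6],[0,0,0,0,0,0,1],[0,0,0,0,0,0,1],[0,0,0,0,0,0,1],[0,0,0,0,0,0,1],[0,0,0,0,0,0,1],[0,0,0,0,0,0,1]],
  ],
)

```text
clock: 24.0
ee_pos: [0.5929, 0.1677, 0.0023]
tcp_rot: [[0.102, 0.995, 0.001], [0.995, -0.102, 0.001], [0.001, 0.001, -1.0]]
force: [-0.5, -0.8, 6.4]
opening: 0.785
grasp_force: 68.3
```

```bash
python3 d.py .6037 -.1045 .2 .4
```

```text
t 24.0 pos [0.5929 0.1677 0.0023] F [-0.5 -0.8  6.4] op 0.785 gf 68.3
turn [ 0.0006 -0.0004 -0.0692] shift [-0.674   0.0964 -0.4947]
```

>>> apply_moves(
  deltas=[
    [[0,0,0,0,0,-0.05,1],[0,0,0,0,0,-0.14,1],[0,0,0,0,0,-0.23,1],[0,0,0,0,0,-0.32,1],[0,0,-0.01,-0.02,0,-0.41,1],[0,0,-0.02,-0.06,0.01,-0.47,1],[0,0,-0.03,-0.12,0.02,-0.495,1],[0,0,-0.04,-0.19,0.03,-0.495,1],[0,0,-0.05,-0.26,0.04,-0.495,1],[0,0,-0.06,-0.33,0.05,-0.495,1]],
  ],
)

```text
clock: 24.83
ee_pos: [0.5977, 0.0326, 0.1986]
tcp_rot: [[0.006, 1.0, -0.002], [1.0, -0.006, -0.001], [-0.001, -0.002, -1.0]]
force: [1.0, 0.1, -2.4]
opening: 0.785
grasp_force: 68.5
```

```bash
python3 d.py .6037 -.1035 .2 .4
```

```text
t 24.83 pos [0.5977 0.0326 0.1986] F [ 1.   0.1 -2.4] op 0.785 gf 68.5
turn [-0.0015  0.0004 -0.0083] shift [-0.3402  0.017  -0.0034]
```

>>> apply_moves(
  deltas=[
    [[0,0,-0.0083,-0.07,0.003,0,1],[0,0,-0.0083,-0.14,0.006,0,1],[0,0,-0.0083,-0.21,0.009,0,1],[0,0,-0.0083,-0.27,0.013,0,1],[0,0,-0.0083,-0.32,0.017,0.01,1],[0,0,-0.0083,-0.34,0.017,0.05,1],[0,0,-0.0083,-0.34,0.017,0.1,1],[0,0,-0.0083,-0.34,0.017,0.15,1],[0,0,-0.0083,-0.34,0.017,0.17,1],[0,0,-0.0083,-0.34,0.017,0.17,1]],
  ],
)

```text
clock: 25.67
ee_pos: [0.6016, -0.102, 0.1278]
tcp_rot: [[-0.006, 1.0, -0.008], [1.0, 0.006, 0.001], [0.001, -0.008, -1.0]]
force: [-0.7, -0.6, -1.6]
opening: 0.788
grasp_force: 68.4
```

```bash
python3 -c "
from h import *
grab();grab()"; python3 d.py .6037 -.1035 .0783 .4
```

```text
t 25.87 pos [ 0.605  -0.1018  0.1317] F [ 0.9 -0.  -1.7] op 0.785 gf 68.4
turn [ 0.0001  0.0002 -0.0005] shift [-0.0042 -0.0033  0.1336]
```

>>> apply_moves(
  deltas=[
    [[0,0,0,-0.004,-0.004,0.03,1],[0,0,0,-0.004,-0.004,0.06,1],[0,0,0,-0.004,-0.004,0.09,1],[0,0,0,-0.004,-0.004,0.11,1],[0,0,0,-0.004,-0.004,0.12,1],[0,0,0,-0.004,-0.004,0.126,1],[0,0,0,-0.004,-0.004,0.13,1],[0,0,0,-0.004,-0.004,0.1325,1],[0,0,0,-0.004,-0.004,0.1325,1],[0,0,0,-0.004,-0.004,0.1325,1]],
  ],
)

```text
clock: 26.7
ee_pos: [0.6025, -0.1037, 0.0783]
tcp_rot: [[-0.006, 1.0, -0.002], [1.0, 0.006, -0.0], [-0.0, -0.002, -1.0]]
force: [-2.7, -0.5, 4.4]
opening: 0.79
grasp_force: 69.2
```

>>> apply_moves(
  deltas=[
    [[0,0,0,0,0,0,0.25],[0,0,0,0,0,0,0.15],[0,0,0,0,0,0,0.1],[0,0,0,0,0,0,0.05],[0,0,0,0,0,0,0],[0,0,0,0,0,0,0],[0,0,0,0,0,0,0],[0,0,0,0,0,0,0],[0,0,0,0,0,-0.05,0],[0,0,0,0,0,-0.11,0]],
  ],
)

```text
clock: 27.53
ee_pos: [0.6005, -0.1037, 0.1197]
tcp_rot: [[-0.006, 1.0, -0.007], [1.0, 0.006, 0.001], [0.001, -0.007, -1.0]]
force: [0.9, -0.5, -0.6]
opening: 1.001
grasp_force: 0.0
```

>>> apply_moves(
  deltas=[
    [[0,0,0,0,0,-0.07,0],[0,0,0,0,0,-0.16,0],[0,0,0,0,0,-0.25,0],[0,0,0,0.05,0,-0.28,0],[0,0,0,0.12,-0.03,-0.28,0],[0,0,0,0.2,-0.09,-0.28,0],[0,0,0,0.28,-0.16,-0.28,0],[0,0,0,0.34,-0.23,-0.28,0],[0,0,0,0.38,-0.3,-0.28,0],[0,0,0,0.4,-0.35,-0.28,0]],
  ],
)

```text
clock: 28.37
ee_pos: [0.4589, 0.0586, 0.2334]
tcp_rot: [[-0.01, 1.0, -0.003], [1.0, 0.01, -0.0], [-0.0, -0.003, -1.0]]
force: [0.4, -0.4, 0.5]
opening: 1.002
grasp_force: 0.0
```

```bash
python3 - <<'E'
from h import *
from cases import find
grab(); g=grab(); find(g)
for n in g: cv2.imwrite(f"pics/{n}8.png",g[n][:,:,::-1])
for n in g:
  for k in blobs(mask(g[n],"white"),500):
    r=cv2.minAreaRect(k); b=np.array([onz(n,q,.112)[:2] for q in cv2.boxPoints(r)])
    if abs(b.mean(0)-[.603,-.105]).max()<.03: print(n,"stack",b.mean(0),r)
E
python3 d.py .4296 .3495 .1 1.6
```

```text
scene [270.4 132. ] at z36: [579.9 335.4] wl 70 107 yaw -11.7
top [153.5 270. ] at z36: [431.4 350.5] wl 66 103 yaw 1.2
top [160.9 215.4] at z36: [583.5 338.2] wl 67 105 yaw -12.9
top stack [ 0.59810446 -0.13133498] ((332.0, 210.5), (29.0, 60.0), 90.0)
t 28.57 pos [0.4619 0.0552 0.234 ] F [ 0.3 -0.6  0.4] op 0.997 gf 0.0
turn [-0.0005  0.0007 -0.014 ] shift [ 0.7366 -0.0762  0.3341]
```

>>> apply_moves(
  deltas=[
    [[0,0,-0.014,0.08,-0.01,0,0],[0,0,-0.014,0.18,-0.02,0,0],[0,0,-0.014,0.28,-0.03,0,0],[0,0,-0.014,0.38,-0.04,0.02,0],[0,0,-0.014,0.48,-0.05,0.06,0],[0,0,-0.014,0.57,-0.06,0.11,0],[0,0,-0.014,0.65,-0.07,0.17,0],[0,0,-0.014,0.71,-0.076,0.24,0],[0,0,-0.014,0.7366,-0.076,0.31,0],[0,0,-0.014,0.7366,-0.076,0.334,0]],
  ],
)

```text
clock: 29.4
ee_pos: [0.4277, 0.3517, 0.0959]
tcp_rot: [[-0.03, 1.0, -0.008], [1.0, 0.03, -0.0], [0.0, -0.008, -1.0]]
force: [0.6, -1.4, 0.3]
opening: 1.005
grasp_force: 0.0
```

```bash
python3 - <<'E'
from h import *
from cases import find
grab(); g=grab(); find(g)
a=cv2.resize(g["scene"][210:340,210:350],None,fx=2.8,fy=2.8,interpolation=cv2.INTER_CUBIC); b=cv2.resize(g["top"][150:280,265:405],None,fx=2.8,fy=2.8,interpolation=cv2.INTER_CUBIC)
cv2.imwrite("pics/c9.png",np.hstack([a,b])[:,:,::-1])
E
python3 d.py .4296 .3495 .001 1.6
```

```text
scene [270.3 132. ] at z36: [579.5 335.4] wl 71 105 yaw -10.6
top [160.9 215.4] at z36: [583.5 338.2] wl 67 105 yaw -12.9
t 29.6 pos [0.4309 0.3492 0.1005] F [ 0.2 -0.8  0.4] op 1.005 gf 0.0
turn [-0.0011 -0.0001 -0.0018] shift [ 0.0009 -0.0027  0.2488]
```

View pics/c9.png

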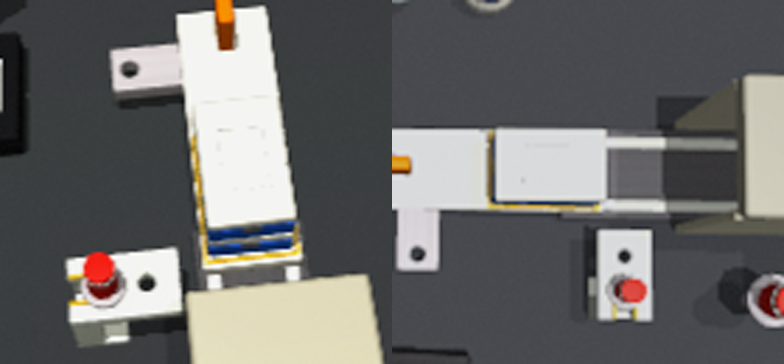

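The two stacked cases line up neatly inside the outline, top face at scene crop about (245,165), and the pin is still parked. Taking case C.

>>> apply_moves(
  deltas=[
    [[-0.001,0,-0.0018,0.001,-0.0027,0.05,0],[-0.001,0,-0.0018,0.001,-0.0027,0.11,0],[-0.001,0,-0.0018,0.001,-0.0027,0.17,0],[-0.001,0,-0.0018,0.001,-0.0027,0.22,0],[-0.001,0,-0.0018,0.001,-0.0027,0.24,0],[-0.001,0,-0.0018,0.001,-0.0027,0.249,0],[-0.001,0,-0.0018,0.001,-0.0027,0.249,0],[-0.001,0,-0.0018,0.001,-0.0027,0.249,0.1],[-0.001,0,-0.0018,0.001,-0.0027,0.249,0.15],[-0.001,0,-0.0018,0.001,-0.0027,0.249,0.2]],
  ],
)

```text
clock: 30.43
ee_pos: [0.4293, 0.351, 0.0019]
tcp_rot: [[-0.03, 1.0, 0.002], [1.0, 0.03, 0.002], [0.002, 0.002, -1.0]]
force: [1.8, -0.6, 0.5]
opening: 0.803
grasp_force: 0.5
```

>>> apply_moves(
  deltas=[
    [[0,0,0,0,0,0,0.3],[0,0,0,0,0,0,0.4],[0,0,0,0,0,0,0.5],[0,0,0,0,0,0,0.6],[0,0,0,0,0,0,1],[0,0,0,0,0,0,1],[0,0,0,0,0,0,1],[0,0,0,0,0,0,1],[0,0,0,0,0,0,1],[0,0,0,0,0,0,1]],
  ],
)

```text
clock: 31.27
ee_pos: [0.4294, 0.3511, 0.0023]
tcp_rot: [[-0.03, 1.0, 0.002], [1.0, 0.03, 0.001], [0.001, 0.002, -1.0]]
force: [0.1, -1.5, 6.7]
opening: 0.786
grasp_force: 68.0
```

```bash
python3 d.py .6037 -.1045 .22 .4
```

```text
t 31.27 pos [0.4294 0.3511 0.0023] F [ 0.1 -1.5  6.7] op 0.786 gf 68.0
turn [ 0.0015 -0.0008  0.0148] shift [-1.151   0.4024 -0.5447]
```

>>> apply_moves(
  deltas=[
    [[0,0,0,0,0,-0.05,1],[0,0,0,0,0,-0.14,1],[0,0,0,0,0,-0.23,1],[0,0,0,-0.02,0,-0.32,1],[0,0,0,-0.06,0,-0.4,1],[0,0,0,-0.12,0.01,-0.47,1],[0,0,0,-0.19,0.03,-0.52,1],[0,0,0.01,-0.27,0.06,-0.5447,1],[0,0,0.015,-0.35,0.09,-0.5447,1],[0,0,0.015,-0.43,0.12,-0.5447,1]],
  ],
)

```text
clock: 32.1
ee_pos: [0.4817, 0.1785, 0.2195]
tcp_rot: [[-0.007, 1.0, 0.002], [1.0, 0.007, -0.001], [-0.001, 0.002, -1.0]]
force: [0.3, -0.8, -3.1]
opening: 0.785
grasp_force: 69.0
```

```bash
python3 d.py .6037 -.103 .22 .4
```

```text
t 32.1 pos [0.4817 0.1785 0.2195] F [ 0.3 -0.8 -3.1] op 0.785 gf 69.0
turn [0.001  0.0004 0.0002] shift [-7.060e-01  2.999e-01 -4.000e-04]
```

>>> apply_moves(
  deltas=[
    [[0.001,0,0,-0.08,0.035,0,1],[0.001,0,0,-0.16,0.07,0,1],[0.001,0,0,-0.24,0.105,0,1],[0.001,0,0,-0.32,0.14,0,1],[0.001,0,0,-0.4,0.175,0,1],[0.001,0,0,-0.48,0.21,0,1],[0.001,0,0,-0.56,0.245,0,1],[0.001,0,0,-0.63,0.275,0,1],[0.001,0,0,-0.68,0.3,0,1],[0.001,0,0,-0.706,0.3,0.02,1]],
  ],
)

```text
clock: 32.93
ee_pos: [0.6054, -0.106, 0.2109]
tcp_rot: [[-0.002, 1.0, 0.001], [1.0, 0.002, -0.001], [-0.001, 0.001, -1.0]]
force: [0.6, -0.7, -2.3]
opening: 0.783
grasp_force: 69.0
```

```bash
python3 -c "
from h import *
grab();grab();grab()"; python3 d.py .6033 -.103 .1143 .4
```

```text
t 33.23 pos [ 0.6027 -0.0989  0.2105] F [-0.3  0.  -2. ] op 0.78 gf 68.9
turn [-0.0016 -0.0006  0.0023] shift [-0.0106  0.002   0.2404]
```

>>> apply_moves(
  deltas=[
    [[-0.0016,0,0.002,-0.0106,0.001,0.04,1],[-0.0016,0,0.002,-0.0106,0.001,0.1,1],[-0.0016,0,0.002,-0.0106,0.001,0.15,1],[-0.0016,0,0.002,-0.0106,0.001,0.19,1],[-0.0016,0,0.002,-0.0106,0.001,0.215,1],[-0.0016,0,0.002,-0.0106,0.001,0.225,1],[-0.0016,0,0.002,-0.0106,0.001,0.232,1],[-0.0016,0,0.002,-0.0106,0.001,0.235,1],[-0.0016,0,0.002,-0.0106,0.001,0.235,1],[-0.0016,0,0.002,-0.0106,0.001,0.235,1]],
  ],
)

```text
clock: 34.07
ee_pos: [0.6042, -0.1059, 0.1172]
tcp_rot: [[-0.004, 1.0, 0.002], [1.0, 0.004, -0.0], [-0.0, 0.002, -1.0]]
force: [0.7, -0.2, -1.0]
opening: 0.785
grasp_force: 69.0
```

```bash
python3 d.py .6033 -.103 .1143 .4
```

```text
t 34.07 pos [ 0.6042 -0.1059  0.1172] F [ 0.7 -0.2 -1. ] op 0.785 gf 69.0
turn [ 0.0012  0.0002 -0.0021] shift [ 0.0073 -0.0022  0.0073]
```

>>> apply_moves(
  deltas=[
    [[0.001,0,-0.002,0.007,-0.002,0,1],[0.001,0,-0.002,0.007,-0.002,0,1],[0.001,0,-0.002,0.007,-0.002,0.002,1],[0.001,0,-0.002,0.007,-0.002,0.004,1],[0.001,0,-0.002,0.007,-0.002,0.006,1],[0.001,0,-0.002,0.007,-0.002,0.007,1],[0.001,0,-0.002,0.007,-0.002,0.007,1],[0.001,0,-0.002,0.007,-0.002,0.007,1],[0.001,0,-0.002,0.007,-0.002,0.007,1],[0.001,0,-0.002,0.007,-0.002,0.007,1]],
  ],
)

```text
clock: 34.9
ee_pos: [0.603, -0.1033, 0.1144]
tcp_rot: [[-0.007, 1.0, -0.001], [1.0, 0.007, -0.0], [-0.0, -0.001, -1.0]]
force: [-2.1, 0.1, 5.1]
opening: 0.784
grasp_force: 69.7
```

Release, rise and head back towards case D at (0.5817,0.337).

>>> apply_moves(
  deltas=[
    [[0,0,0,0,0,0,0.25],[0,0,0,0,0,0,0.15],[0,0,0,0,0,0,0.1],[0,0,0,0,0,0,0.05],[0,0,0,0,0,0,0],[0,0,0,0,0,0,0],[0,0,0,0,0,0,0],[0,0,0,0,0,0,0],[0,0,0,0,0,-0.05,0],[0,0,0,0,0,-0.11,0]],
  ],
)

```text
clock: 35.73
ee_pos: [0.601, -0.1032, 0.1558]
tcp_rot: [[-0.007, 1.0, -0.006], [1.0, 0.007, 0.001], [0.001, -0.006, -1.0]]
force: [-1.1, -0.5, 0.1]
opening: 1.0
grasp_force: 0.0
```

>>> apply_moves(
  deltas=[
    [[0,0,0,0,0,-0.06,0],[0,0,0,0,0,-0.13,0],[0,0,0,0.02,0,-0.17,0],[0,0,0,0.08,0,-0.18,0],[0,0,0,0.17,-0.03,-0.18,0],[0,0,0,0.26,-0.06,-0.18,0],[0,0,0,0.35,-0.1,-0.18,0],[0,0,0,0.44,-0.14,-0.18,0],[0,0,0,0.53,-0.18,-0.18,0],[0,0,0,0.56,-0.2,-0.18,0]],
  ],
)

```text
clock: 36.57
ee_pos: [0.5183, 0.1272, 0.2302]
tcp_rot: [[-0.016, 1.0, -0.001], [1.0, 0.016, 0.003], [0.003, -0.001, -1.0]]
force: [-0.8, 0.5, 0.7]
opening: 0.998
grasp_force: 0.0
```

```bash
python3 cases.py; python3 cases.py; python3 d.py .5816 .3368 .1 -12
```

```text
t 36.77 pos [0.5216 0.1196 0.2296] F [-0.  -0.2  0.1] op 1.003 gf 0.0
turn [-0.0004  0.0008  0.1378] shift [0.5424 0.154  0.3233]
```

```bash
python3 - <<'E'
from h import *
g=grab()
for n in g:
  for k in blobs(mask(g[n],"white"),200):
    r=cv2.minAreaRect(k); print(n,np.round(r[0]),np.round(r[1]),round(r[2]),np.round(onz(n,r[0],.036)[:2],3))
a=cv2.resize(g["scene"][90:240,180:330],None,fx=2.5,fy=2.5); b=cv2.resize(g["top"][150:300,110:260],None,fx=2.5,fy=2.5)
cv2.imwrite("pics/c10.png",np.hstack([a,b])[:,:,::-1])
E
```

```text
scene [322. 404.] [ 30. 147.] 90 [ 0.623 -0.374]
scene [312. 367.] [46. 57.] 84 [ 0.61  -0.301]
scene [254. 312.] [23. 40.] 84 [ 0.499 -0.17 ]
scene [282. 250.] [72. 59.] 81 [ 0.575 -0.027]
scene [ 81. 140.] [75. 81.] 77 [0.059 0.363]
scene [312.  27.] [22. 95.] 86 [0.751 0.754]
top [130. 398.] [ 57. 103.] 82 [0.091 0.395]
top [493. 388.] [49. 93.] 73 [ 0.137 -0.574]
top [348. 248.] [31. 18.] 90 [ 0.504 -0.187]
top [194. 224.] [15. 34.] 63 [0.562 0.244]
top [154. 214.] [21. 25.] 16 [0.588 0.359]
top [278. 220.] [49. 41.] 90 [0.575 0.011]
top [332. 206.] [26. 59.] 90 [ 0.619 -0.143]
top [421. 202.] [60. 49.] 1 [ 0.636 -0.39 ]
top [494. 204.] [107.  86.] 88 [ 0.634 -0.596]
top [547. 134.] [34. 24.] 90 [ 0.84  -0.757]
top [ 16. 158.] [104.  33.] 90 [0.739 0.759]
```

View pics/c10.png

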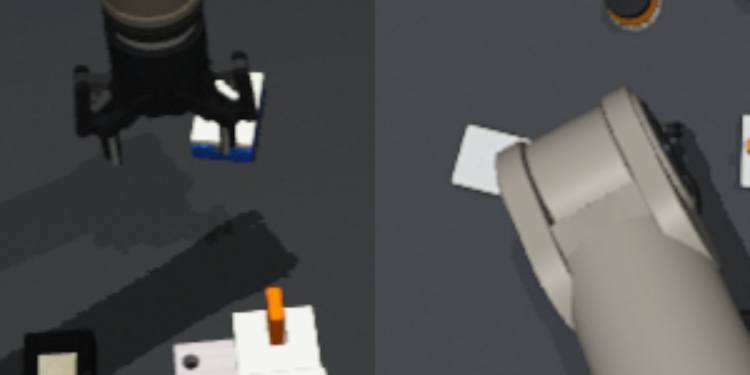

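Case D (scene crop (230,120), top crop (490,160)) is just hidden behind the arm and hasn't moved. I go on with the earlier measurement.

>>> apply_moves(
  deltas=[
    [[0,0,0.04,0.06,0.02,0,0],[0,0,0.1,0.14,0.04,0,0],[0,0,0.138,0.22,0.06,0,0],[0,0,0.138,0.3,0.085,0.02,0],[0,0,0.138,0.38,0.11,0.06,0],[0,0,0.138,0.46,0.13,0.12,0],[0,0,0.138,0.52,0.15,0.2,0],[0,0,0.138,0.542,0.154,0.27,0],[0,0,0.138,0.542,0.154,0.32,0],[0,0,0.138,0.542,0.154,0.323,0]],
  ],
)

```text
clock: 37.7
ee_pos: [0.5796, 0.3344, 0.0942]
tcp_rot: [[0.21, 0.978, -0.01], [0.978, -0.21, -0.005], [-0.007, -0.008, -1.0]]
force: [-0.6, 0.2, -0.8]
opening: 0.999
grasp_force: 0.0
```

```bash
python3 -c "
from h import *
grab();grab();grab()"; python3 d.py .5816 .3368 .001 -12
```

```text
t 38.0 pos [0.5828 0.3373 0.1024] F [ 0.3 -0.2 -0.7] op 0.998 gf 0.0
turn [ 0.0009 -0.0011 -0.0014] shift [-0.0023 -0.003   0.2535]
```

>>> apply_moves(
  deltas=[
    [[0,0,0,-0.002,-0.003,0.05,0],[0,0,0,-0.002,-0.003,0.11,0],[0,0,0,-0.002,-0.003,0.17,0],[0,0,0,-0.002,-0.003,0.22,0],[0,0,0,-0.002,-0.003,0.24,0],[0,0,0,-0.002,-0.003,0.25,0],[0,0,0,-0.002,-0.003,0.25,0],[0,0,0,-0.002,-0.003,0.25,0.1],[0,0,0,-0.002,-0.003,0.25,0.15],[0,0,0,-0.002,-0.003,0.25,0.2]],
  ],
)

```text
clock: 38.83
ee_pos: [0.5811, 0.3376, 0.002]
tcp_rot: [[0.209, 0.978, 0.002], [0.978, -0.209, 0.002], [0.002, 0.001, -1.0]]
force: [1.0, 0.7, 0.0]
opening: 0.796
grasp_force: 0.3
```

>>> apply_moves(
  deltas=[
    [[0,0,0,0,0,0,0.3],[0,0,0,0,0,0,0.4],[0,0,0,0,0,0,0.5],[0,0,0,0,0,0,0.6],[0,0,0,0,0,0,1],[0,0,0,0,0,0,1],[0,0,0,0,0,0,1],[0,0,0,0,0,0,1],[0,0,0,0,0,0,1],[0,0,0,0,0,0,1]],
  ],
)

```text
clock: 39.67
ee_pos: [0.5812, 0.3378, 0.0024]
tcp_rot: [[0.209, 0.978, 0.002], [0.978, -0.209, 0.002], [0.002, 0.001, -1.0]]
force: [0.0, -0.3, 6.6]
opening: 0.785
grasp_force: 68.8
```

```bash
python3 d.py .6037 -.1045 .25 .4
```

```text
t 39.67 pos [0.5812 0.3378 0.0024] F [ 0.  -0.3  6.6] op 0.785 gf 68.8
turn [ 0.001  -0.0011 -0.1384] shift [-1.0684  0.2868 -0.6207]
```

>>> apply_moves(
  deltas=[
    [[0,0,0,0,0,-0.05,1],[0,0,0,0,0,-0.14,1],[0,0,0,0,0,-0.23,1],[0,0,0,-0.02,0,-0.32,1],[0,0,-0.02,-0.06,0.01,-0.41,1],[0,0,-0.04,-0.12,0.02,-0.49,1],[0,0,-0.06,-0.19,0.03,-0.55,1],[0,0,-0.08,-0.27,0.05,-0.6,1],[0,0,-0.1,-0.35,0.075,-0.62,1],[0,0,-0.12,-0.43,0.1,-0.62,1]],
  ],
)

```text
clock: 40.5
ee_pos: [0.5842, 0.16, 0.2513]
tcp_rot: [[0.019, 1.0, 0.004], [1.0, -0.019, 0.001], [0.001, 0.004, -1.0]]
force: [0.6, -1.3, -1.4]
opening: 0.783
grasp_force: 67.9
```

```bash
python3 d.py .6033 -.1035 .25 .4
```

```text
t 40.5 pos [0.5842 0.16   0.2513] F [ 0.6 -1.3 -1.4] op 0.783 gf 67.9
turn [ 0.0023 -0.0005 -0.0164] shift [-0.6577  0.0602  0.003 ]
```

>>> apply_moves(
  deltas=[
    [[0.001,0,-0.016,-0.08,0.007,0,1],[0.001,0,-0.016,-0.16,0.014,0,1],[0.001,0,-0.016,-0.24,0.021,0,1],[0.001,0,-0.016,-0.32,0.028,0,1],[0.001,0,-0.016,-0.4,0.036,0,1],[0.001,0,-0.016,-0.48,0.044,0,1],[0.001,0,-0.016,-0.55,0.052,0,1],[0.001,0,-0.016,-0.61,0.058,0,1],[0.001,0,-0.016,-0.65,0.06,0,1],[0.001,0,-0.016,-0.658,0.06,0,1]],
  ],
)

```text
clock: 41.33
ee_pos: [0.6012, -0.1083, 0.2476]
tcp_rot: [[0.003, 1.0, -0.004], [1.0, -0.003, -0.002], [-0.002, -0.004, -1.0]]
force: [-0.3, 0.1, -1.0]
opening: 0.787
grasp_force: 67.9
```

>>> apply_moves(
  deltas=[
    [[0,0,0,0,0,0.02,1],[0,0,0,0,0,0.06,1],[0,0,0,0,0,0.11,1],[0,0,0,0,0,0.16,1],[0,0,0,0,0,0.19,1],[0,0,0,0,0,0.21,1],[0,0,0,0,0,0.22,1],[0,0,0,0,0,0.22,1],[0,0,0,0,0,0.22,1],[0,0,0,0,0,0.22,1]],
  ],
)

```text
clock: 42.17
ee_pos: [0.6023, -0.103, 0.1613]
tcp_rot: [[-0.004, 1.0, -0.001], [1.0, 0.004, -0.0], [-0.0, -0.001, -1.0]]
force: [-0.2, -0.2, -2.2]
opening: 0.789
grasp_force: 67.9
```

```bash
python3 d.py .6033 -.1035 .1504 .4
```

```text
t 42.17 pos [ 0.6023 -0.103   0.1613] F [-0.2 -0.2 -2.2] op 0.789 gf 67.9
turn [-0.0006  0.0001 -0.002 ] shift [-0.0012  0.0025  0.0274]
```

>>> apply_moves(
  deltas=[
    [[0,0,-0.002,-0.001,0.002,0.004,1],[0,0,-0.002,-0.001,0.002,0.009,1],[0,0,-0.002,-0.001,0.002,0.014,1],[0,0,-0.002,-0.001,0.002,0.018,1],[0,0,-0.002,-0.001,0.002,0.022,1],[0,0,-0.002,-0.001,0.002,0.025,1],[0,0,-0.002,-0.001,0.002,0.027,1],[0,0,-0.002,-0.001,0.002,0.027,1],[0,0,-0.002,-0.001,0.002,0.027,1],[0,0,-0.002,-0.001,0.002,0.027,1]],
  ],
)

```text
clock: 43.0
ee_pos: [0.6025, -0.1037, 0.1504]
tcp_rot: [[-0.007, 1.0, -0.002], [1.0, 0.007, -0.001], [-0.001, -0.002, -1.0]]
force: [-2.6, -0.5, 4.7]
opening: 0.784
grasp_force: 68.4
```

>>> apply_moves(
  deltas=[
    [[0,0,0,0,0,0,0.25],[0,0,0,0,0,0,0.15],[0,0,0,0,0,0,0.1],[0,0,0,0,0,0,0.05],[0,0,0,0,0,0,0],[0,0,0,0,0,0,0],[0,0,0,0,0,0,0],[0,0,0,0,0,0,0],[0,0,0,0,0,-0.05,0],[0,0,0,0,0,-0.11,0]],
  ],
)

```text
clock: 43.83
ee_pos: [0.6007, -0.1038, 0.1918]
tcp_rot: [[-0.007, 1.0, -0.008], [1.0, 0.007, 0.001], [0.001, -0.008, -1.0]]
force: [-0.0, 0.2, 0.8]
opening: 1.003
grasp_force: 0.0
```

>>> apply_moves(
  deltas=[
    [[0,0,0,0,0,-0.06,0],[0,0,0,0,0,-0.13,0],[0,0,0,0.02,0,-0.17,0.1],[0,0,0,0.06,0,-0.18,0.2],[0,0,0,0.12,-0.04,-0.18,0.4],[0,0,0,0.19,-0.11,-0.18,0.4],[0,0,0,0.26,-0.19,-0.18,0.4],[0,0,0,0.32,-0.28,-0.18,0.4],[0,0,0,0.36,-0.36,-0.18,0.4],[0,0,0,0.375,-0.44,-0.18,0.4]],
  ],
)

```text
clock: 44.67
ee_pos: [0.4225, 0.0493, 0.2644]
tcp_rot: [[-0.013, 1.0, -0.006], [1.0, 0.013, 0.001], [0.001, -0.006, -1.0]]
force: [0.6, -1.4, 1.0]
opening: 0.601
grasp_force: 0.0
```

```bash
python3 - <<'E'
from h import *
grab(); g=grab()
a=cv2.resize(g["scene"][200:330,210:350],None,fx=2.8,fy=2.8,interpolation=cv2.INTER_CUBIC); b=cv2.resize(g["top"][150:280,265:405],None,fx=2.8,fy=2.8,interpolation=cv2.INTER_CUBIC)
cv2.imwrite("pics/c11.png",np.hstack([a,b])[:,:,::-1])
E
python3 d.py .6035 .0458 .26 .4 .6035 .0458 .0617 .4
```

```text
t 44.87 pos [0.4248 0.0454 0.2655] F [-0.4 -0.7  0. ] op 0.603 gf 0.0
turn [-0.0017  0.0014  0.0004] shift [-0.0025  0.4468  0.0126]
turn [-0.0017  0.0014  0.0004] shift [-0.0014  0.4481  0.5083]
```

View pics/c11.png

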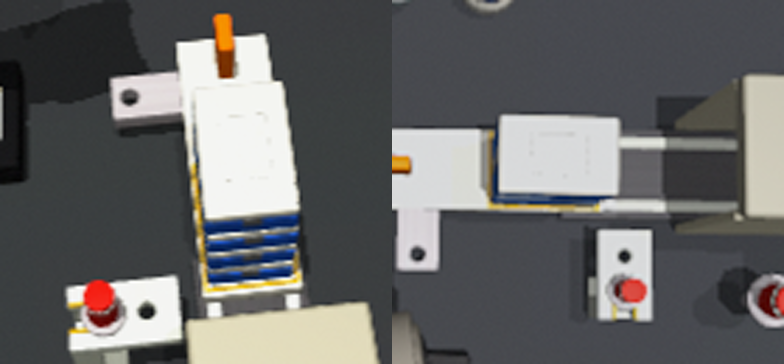

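All four cases form a straight column on the outline and the pin is still parked. Next I pinch the handle.

>>> apply_moves(
  deltas=[
    [[0,0,0,0,0.05,0,0.4],[0,0,0,0,0.12,0,0.4],[0,0,0,0,0.2,0,0.4],[0,0,0,0,0.28,0,0.4],[0,0,0,0,0.36,0,0.4],[0,0,0,0,0.42,0.02,0.4],[0,0,0,0,0.447,0.07,0.4],[0,0,0,0,0.447,0.14,0.4],[0,0,0,0,0.447,0.2,0.4],[0,0,0,0,0.447,0.22,0.4]],
  ],
)

```text
clock: 45.7
ee_pos: [0.6027, 0.0456, 0.1717]
tcp_rot: [[-0.006, 1.0, -0.011], [1.0, 0.006, 0.001], [0.001, -0.011, -1.0]]
force: [0.1, -0.6, -0.7]
opening: 0.598
grasp_force: 0.0
```

```bash
python3 -c "
from h import *
grab();grab();grab()"; python3 d.py .6035 .0458 .0617 .4
```

```text
t 46.0 pos [0.6054 0.0467 0.1791] F [-0.2  0.8  0.4] op 0.595 gf 0.0
turn [ 0.     -0.0003 -0.0003] shift [-0.0025 -0.0048  0.2935]
```

>>> apply_moves(
  deltas=[
    [[0,0,0,-0.002,-0.005,0.05,0.4],[0,0,0,-0.002,-0.005,0.12,0.4],[0,0,0,-0.002,-0.005,0.19,0.4],[0,0,0,-0.002,-0.005,0.25,0.4],[0,0,0,-0.002,-0.005,0.285,0.4],[0,0,0,-0.002,-0.005,0.293,0.4],[0,0,0,-0.002,-0.005,0.293,0.4],[0,0,0,-0.002,-0.005,0.293,0.5],[0,0,0,-0.002,-0.005,0.293,0.6],[0,0,0,-0.002,-0.005,0.293,0.7]],
  ],
)

```text
clock: 46.83
ee_pos: [0.603, 0.0458, 0.0619]
tcp_rot: [[-0.007, 1.0, -0.0], [1.0, 0.007, 0.0], [0.0, -0.0, -1.0]]
force: [0.6, 0.0, -0.0]
opening: 0.304
grasp_force: 0.0
```

>>> apply_moves(
  deltas=[
    [[0,0,0,0,0,0,0.75],[0,0,0,0,0,0,0.8],[0,0,0,0,0,0,0.85],[0,0,0,0,0,0,0.9],[0,0,0,0,0,0,1],[0,0,0,0,0,0,1],[0,0,0,0,0,0,1],[0,0,0,0,0,0,1],[0,0,0,0,0,0,1],[0,0,0,0,0,0,1]],
  ],
)

```text
clock: 47.67
ee_pos: [0.6038, 0.0456, 0.0612]
tcp_rot: [[-0.006, 1.0, 0.001], [1.0, 0.006, 0.001], [0.001, 0.001, -1.0]]
force: [5.9, 0.1, 2.5]
opening: 0.155
grasp_force: 58.6
```

```bash
python3 d.py .6045 -.1545 .0617 .4
```

```text
t 47.67 pos [0.6038 0.0456 0.0612] F [5.9 0.1 2.5] op 0.155 gf 58.6
turn [ 0.0007 -0.0004 -0.0004] shift [-0.5002 -0.0015 -0.0015]
```

Pushing home slowly in three stages.

>>> apply_moves(
  deltas=[
    [[0,0,0,-0.006,0,0,1],[0,0,0,-0.018,0,0,1],[0,0,0,-0.035,0,0,1],[0,0,0,-0.055,0,0,1],[0,0,0,-0.075,0,0,1],[0,0,0,-0.095,0,0,1],[0,0,0,-0.115,0,0,1],[0,0,0,-0.135,0,0,1],[0,0,0,-0.155,0,0,1],[0,0,0,-0.175,0,0,1]],
  ],
)

```text
clock: 48.5
ee_pos: [0.6041, -0.0228, 0.0612]
tcp_rot: [[-0.008, 1.0, 0.001], [1.0, 0.008, 0.003], [0.003, 0.001, -1.0]]
force: [5.7, 2.8, 1.0]
opening: 0.155
grasp_force: 58.9
```

>>> apply_moves(
  deltas=[
    [[0,0,0,-0.02,0,0,1],[0,0,0,-0.04,0,0,1],[0,0,0,-0.06,0,0,1],[0,0,0,-0.08,0,0,1],[0,0,0,-0.1,0,0,1],[0,0,0,-0.12,0,0,1],[0,0,0,-0.14,0,0,1],[0,0,0,-0.16,0,0,1],[0,0,0,-0.18,0,0,1],[0,0,0,-0.2,0,0,1]],
  ],
)

```text
clock: 49.33
ee_pos: [0.6044, -0.1026, 0.0612]
tcp_rot: [[-0.008, 1.0, 0.0], [1.0, 0.008, 0.003], [0.003, 0.001, -1.0]]
force: [5.5, 3.0, 2.3]
opening: 0.156
grasp_force: 59.1
```

```bash
python3 d.py .6045 -.1545 .0617 .4
```

```text
t 49.33 pos [ 0.6044 -0.1026  0.0612] F [5.5 3.  2.3] op 0.156 gf 59.1
turn [ 0.0003 -0.0017  0.0006] shift [-0.1298 -0.0008 -0.0016]
```

>>> apply_moves(
  deltas=[
    [[0,0,0,-0.019,0,0,1],[0,0,0,-0.037,0,0,1],[0,0,0,-0.054,0,0,1],[0,0,0,-0.07,0,0,1],[0,0,0,-0.085,0,0,1],[0,0,0,-0.098,0,0,1],[0,0,0,-0.109,0,0,1],[0,0,0,-0.117,0,0,1],[0,0,0,-0.122,0,0,1],[0,0,0,-0.125,0,0,1]],
  ],
)

```text
clock: 50.17
ee_pos: [0.6046, -0.1543, 0.0612]
tcp_rot: [[-0.007, 1.0, 0.0], [1.0, 0.007, 0.001], [0.001, 0.0, -1.0]]
force: [4.7, 1.7, 4.3]
opening: 0.156
grasp_force: 59.5
```

>>> apply_moves(
  deltas=[
    [[0,0,0,-0.002,0,0,1],[0,0,0,-0.004,0,0,1],[0,0,0,-0.006,0,0,1],[0,0,0,-0.008,0,0,1],[0,0,0,-0.01,0,0,1],[0,0,0,-0.012,0,0,1],[0,0,0,-0.014,0,0,1],[0,0,0,-0.014,0,0,1],[0,0,0,-0.014,0,0,1],[0,0,0,-0.014,0,0,1]],
  ],
)

```text
clock: 51.0
ee_pos: [0.6046, -0.1544, 0.0612]
tcp_rot: [[-0.01, 1.0, -0.0], [1.0, 0.01, 0.007], [0.007, -0.0, -1.0]]
force: [4.0, 9.4, 5.6]
opening: 0.153
grasp_force: 59.6
```

The tray is at its home stop. Open, lift and retreat.

>>> apply_moves(
  deltas=[
    [[0,0,0,0,0,0,0.8],[0,0,0,0,0,0,0.6],[0,0,0,0,0,0,0.5],[0,0,0,0,0,0,0.5],[0,0,0,0,0,0,0.5],[0,0,0,0,0,0,0.5],[0,0,0,0,0,-0.05,0.5],[0,0,0,0,0,-0.12,0.5],[0,0,0,0,0,-0.2,0.5],[0,0,0,0,0,-0.28,0.5]],
  ],
)

```text
clock: 51.83
ee_pos: [0.6026, -0.1603, 0.1728]
tcp_rot: [[-0.007, 1.0, -0.005], [1.0, 0.007, 0.0], [0.0, -0.005, -1.0]]
force: [-0.0, -0.5, -0.3]
opening: 0.501
grasp_force: 0.0
```

>>> apply_moves(
  deltas=[
    [[0,0,0,0,0,-0.08,0.5],[0,0,0,0,0,-0.17,0.5],[0,0,0,0.04,0,-0.24,0.5],[0,0,0,0.12,0,-0.28,0.5],[0,0,0,0.2,-0.03,-0.28,0.5],[0,0,0,0.28,-0.09,-0.28,0.5],[0,0,0,0.36,-0.16,-0.28,0.5],[0,0,0,0.44,-0.24,-0.28,0.5],[0,0,0,0.52,-0.3,-0.28,0.5],[0,0,0,0.55,-0.33,-0.28,0.5]],
  ],
)

```text
clock: 52.67
ee_pos: [0.4667, 0.0637, 0.2844]
tcp_rot: [[-0.013, 1.0, -0.005], [1.0, 0.013, -0.001], [-0.001, -0.005, -1.0]]
force: [-0.3, -0.1, 0.2]
opening: 0.502
grasp_force: 0.0
```

```bash
python3 - <<'E'
from h import *
grab(); g=grab()
a=cv2.resize(g["scene"][130:410,140:400],None,fx=1.5,fy=1.5,interpolation=cv2.INTER_CUBIC); b=cv2.resize(g["top"][100:380,240:500],None,fx=1.5,fy=1.5,interpolation=cv2.INTER_CUBIC)
cv2.imwrite("pics/c12.png",np.hstack([a,b])[:,:,::-1])
E
python3 d.py
```

```text
t 52.87 pos [0.4703 0.0584 0.2848] F [-0.  -0.2  0.8] op 0.503 gf 0.0
```

View pics/c12.png

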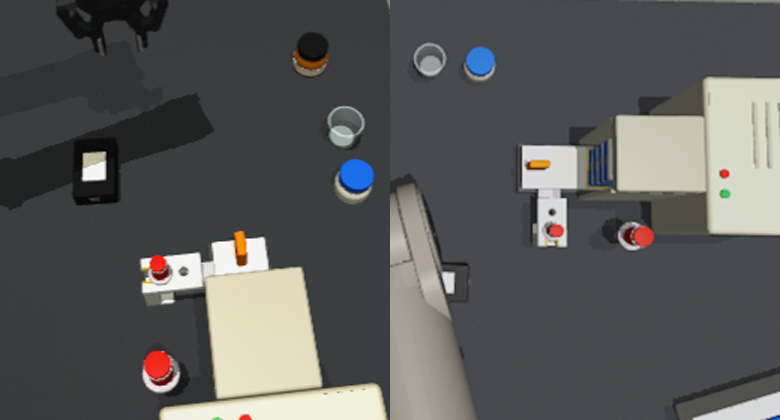

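The tray is home with the column upright under the hood (blue edges at top crop (600,163)), the pin is parked in the notch, and the bystanders are untouched. Handing in.

```bash
python3 -c "
from rig import env
print(env.hand_in())"
```

```text
the job is handed in; nothing more can be done
None
```

I handed the job in at about 53 s of robot time: the pin is parked upright in the notch, all four blue cases are stacked on the outline, the tray is fully home, and the tub, beaker and jar were not touched; the judge's result was not shown.

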